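# Fill the paint-pot case and snap its cover on

### The job

Make the kit case up to three small paint pots, one in each socket: one pot is already in it, so add two of the three small ones standing on the table (the large jars do not belong to the kit). Then set the clear cover on the case and press it straight down by its handle: the push gets harder, then the clips at both ends suddenly snap over the cover's ledges (one may go just before the other) and it drops fully home; do not stop there but keep pressing with a firm, steady push of about 10 N, and finish like that, still pressing and not letting go. Leave the spare pot and everything else on the table where they are.

Things in the scene. Friction and masses are not known exactly. Their poses are not given: they have to be found in the camera images.
- case: base of the kit case, fast on a rubber mat (does not shift): white plate 86 (x) by 216 mm (y, the long way), top at z 10 mm. On it a grey insert 54 x 150 mm (161 mm with its end ribs), top at z 22 mm, with three round sockets 42 mm across along y, 48 mm apart, open down to the plate. At each y end a springy black clip tongue, top at z 44 mm. Origin: centre of its underside, z up
- socket0 (a point): centre of the floor of the socket at y -48 mm of the case, z 10 mm above the table (axes as the case's). The first pot stands in this one at the start
- socket1 (a point): centre of the floor of the middle socket, z 10 mm
- socket2 (a point): centre of the floor of the socket at y +48 mm, z 10 mm
- seat (a point): middle of the case at the top of its white plate (z 10 mm), axes as the case's. With the cover home its origin lies here, y along the case's y (either way round). Set on the case, the cover first rests on the clips 8 to 9.5 mm above home; a push rising to some 10 to 20 N takes it past them (one end may go before the other), falls away suddenly, and the cover stops hard on the plate
- clip_l (a joint): springy snap hook at the case's +y end: 0 rad at rest, grows as it is pushed outward (about 0.15 lets a ledge pass, stop at 0.35), back to 0 when the ledge has snapped under it. Its sloping hook, 28 mm wide, has its ridge 26 mm above the table, 90 mm from the middle of the case, overlapping the cover's ledge by 3 mm
- clip_r (a joint): the same clip at the case's -y end
- cover: loose cover, a clear plastic shell with white edges, open below: 68 (x) by 170 mm (y), 51 mm high, walls 3 mm, about 200 g, standing on its lower rim on the table at the start. At each y end a white ledge 44 mm wide stands out, tip 93 mm from the middle, underside 9.5 mm above the rim. Origin: centre of the lower rim, z up. On the case it has 4 mm of play in x, 1.5 mm in y
- handle (a point): centre of the bar of the cover's handle, 74 mm above the cover's rim (axes as the cover's): a white bar 16 mm wide (x), 88 mm long (y), 14 mm high, with an open gap of 16 mm under it between two end posts; its top is 81 mm above the rim
- pot0: small paint pot, in the case at the start: white plastic, black screw cap, 38 mm diameter and 44 mm high, 50 g, origin at the centre of its underside, z up along its axis
- pot1: small paint pot on the table, same as the others: white plastic, black screw cap, 38 mm diameter and 44 mm high, 50 g, origin at the centre of its underside, z up along its axis
- pot2: small paint pot on the table, same as the others: white plastic, black screw cap, 38 mm diameter and 44 mm high, 50 g, origin at the centre of its underside, z up along its axis
- pot3: small paint pot on the table, same as the others: white plastic, black screw cap, 38 mm diameter and 44 mm high, 50 g, origin at the centre of its underside, z up along its axis
- jar1: large jar among the pots, not part of the kit: white with a black cap, 52 mm diameter, 72 mm high, origin at the centre of its underside
- jar2: second large jar, the same
- tape: roll of paper tape lying flat, 70 mm diameter, 24 mm high, origin at the centre of its underside
- knife: ink spatula with a wooden handle, 200 mm long, lying along its own x
- brush: brush with a wooden handle, 190 mm long, lying along its own x
- squeegee: printing squeegee, wooden grip 26 x 240 mm with a rubber blade, lying flat, 240 mm along its own y

How it is judged:
On the way, in this order (a step that is already met when the one before it is completed fails the run):
1. three small pots stand in the case, one in each socket, and are let go (((distance between pot0 and socket0 below 0.006 m and angle between pot0's own z axis and vertical below 0.1 rad) or (distance between pot1 and socket0 below 0.006 m and angle between pot1's own z axis and vertical below 0.1 rad) or (distance between pot2 and socket0 below 0.006 m and angle between pot2's own z axis and vertical below 0.1 rad) or (distance between pot3 and socket0 below 0.006 m and angle between pot3's own z axis and vertical below 0.1 rad)) and ((distance between pot0 and socket1 below 0.006 m and angle between pot0's own z axis and vertical below 0.1 rad) or (distance between pot1 and socket1 below 0.006 m and angle between pot1's own z axis and vertical below 0.1 rad) or (distance between pot2 and socket1 below 0.006 m and angle between pot2's own z axis and vertical below 0.1 rad) or (distance between pot3 and socket1 below 0.006 m and angle between pot3's own z axis and vertical below 0.1 rad)) and ((distance between pot0 and socket2 below 0.006 m and angle between pot0's own z axis and vertical below 0.1 rad) or (distance between pot1 and socket2 below 0.006 m and angle between pot1's own z axis and vertical below 0.1 rad) or (distance between pot2 and socket2 below 0.006 m and angle between pot2's own z axis and vertical below 0.1 rad) or (distance between pot3 and socket2 below 0.006 m and angle between pot3's own z axis and vertical below 0.1 rad)) and contact force between the fingers and pot0 below 0.3 N and contact force between the fingers and pot1 below 0.3 N and contact force between the fingers and pot2 below 0.3 N and contact force between the fingers and pot3 below 0.3 N), for 0.2 s.
2. the cover is home, both clips sprung back over its ledges, and it is being pressed (z of cover in the frame of seat between -0.003 and 0.003 m and horizontal distance between cover and seat below 0.007 m and angle between the y axis of cover and the y axis of case, either way round below 0.08 rad and angle between cover's own z axis and vertical below 0.05 rad and value of joint each of clip_l, clip_r below 0.05 rad and contact force between cover and case between 6 and 40 N and contact force between the fingers and cover above 3 N), for 0.3 s.
At the end, for the whole second after the job is handed in: An upright small pot in each of the three sockets (within 6 mm); cover home (3 mm in height, 7 mm sideways, 0.08 rad), both clips back under 0.05 rad; fingers still on the cover, which presses on the case with 6 to 40 N; spare pot upright within 30 mm of its start (all of step 2 and ((distance between pot0 and socket0 below 0.006 m and angle between pot0's own z axis and vertical below 0.1 rad) or (distance between pot1 and socket0 below 0.006 m and angle between pot1's own z axis and vertical below 0.1 rad) or (distance between pot2 and socket0 below 0.006 m and angle between pot2's own z axis and vertical below 0.1 rad) or (distance between pot3 and socket0 below 0.006 m and angle between pot3's own z axis and vertical below 0.1 rad)) and ((distance between pot0 and socket1 below 0.006 m and angle between pot0's own z axis and vertical below 0.1 rad) or (distance between pot1 and socket1 below 0.006 m and angle between pot1's own z axis and vertical below 0.1 rad) or (distance between pot2 and socket1 below 0.006 m and angle between pot2's own z axis and vertical below 0.1 rad) or (distance between pot3 and socket1 below 0.006 m and angle between pot3's own z axis and vertical below 0.1 rad)) and ((distance between pot0 and socket2 below 0.006 m and angle between pot0's own z axis and vertical below 0.1 rad) or (distance between pot1 and socket2 below 0.006 m and angle between pot1's own z axis and vertical below 0.1 rad) or (distance between pot2 and socket2 below 0.006 m and angle between pot2's own z axis and vertical below 0.1 rad) or (distance between pot3 and socket2 below 0.006 m and angle between pot3's own z axis and vertical below 0.1 rad)) and ((distance of pot1 from where it was at the start of the episode below 0.03 m and angle between pot1's own z axis and vertical below 0.1 rad) or (distance of pot2 from where it was at the start of the episode below 0.03 m and angle between pot2's own z axis and vertical below 0.1 rad) or (distance of pot3 from where it was at the start of the episode below 0.03 m and angle between pot3's own z axis and vertical below 0.1 rad))); the arm keeps its last pose, push and grip.
It fails at once if a large jar is pushed away (more than 30 mm) (distance of any of jar1, jar2 from where it was at the start of the episode above 0.03 m).
It fails at once if the tape, spatula, brush or squeegee is pushed away (more than 30 mm) (distance of any of tape, knife, brush, squeegee from where it was at the start of the episode above 0.03 m).
It also fails if it takes over 67 s, if anything falls off the work surface, if the arm or the gripper's body presses on something with over 40 N, if the wrist force passes 120 N, or if a joint passes its speed limit or range.

### The arm

A 6-joint arm with a two-finger parallel gripper is mounted at the origin on the work surface. World frame = base frame: x ahead of the robot, y to its left, z up, the work surface at z = 0. Lengths are in m, angles in rad, forces in N, time in s.
With the tool pointing down it reaches from about 0.35 to 0.775 m from the base axis. Payload 5.5 kg.
Tool frame: the origin (TCP) lies between the finger pads; the fingertips stand 19 mm ahead of it and the grasp point (between the pads) is the TCP (env.tcp_to_tips is the distance from the TCP to the fingertips, in m); z points along the fingers, y is the direction in which the jaws open and shut (so a half turn about z gives the same grasp; the last joint's range is limited). The gripper opens to 85 mm and grips with 20 to 120 N. Pads are 22 mm wide; open, the fingers measure 114 mm over their backs; the gripper's body (76 mm by 85 mm) begins 54 mm behind the grasp point. The pads swing forward as they close: fully open they stand 13 mm farther back than shut.
Start: joints at [-1.422, 0.313, 0.046, 1.304, 0, 1.431], TCP at [0.164, -0.551, 0.225] pointing down, gripper open.
Joint ranges: [-2.76, 2.76], [-0.86, 1.69], [-1.03, 1.26], [-2.2, 2.34], [-1.47, 1.5], [-3.14, 3.14]. Speed limits (rad/s): [2.57, 2.57, 3.14, 3.14, 3.14, 3.14].

### API

Orientations are given as a unit quaternion [w, x, y, z].
In Python, from workcell import env, eyes, job gives the robot as it stands. The module is installed in compiled form; this text tells all that it offers.
- The arm moves only by the tool move_arm, never from a script. Its argument "commands" is a list of rows, each a list of 3 entries, a list of its own where there are three numbers: the shift along the world's x, y, z as a fraction of full scale, then the turn, a rotation vector about the world's x, y, z as a fraction of full scale, then the gripper command: -1 is shut, 1 is fully open, values between are in proportion. In form: [[[x, y, z], [wx, wy, wz], gripper], ...]. A call has 1 to 5 rows; each row shifts and turns the commanded pose from where the row before left it; what a row does not reach is not made up. Full scale, the value 1, is 0.04 m for a shift and 8 degrees for a turn. A row lasts 1/10 s, in which the tool goes at most 50 mm and 8.59 degrees, less where a joint would pass 70% of its speed; a pose out of reach is approached as far as the arm can. A call with a number of a shift or a turn outside -1 to 1 is refused whole. A call with a gripper value outside its range is refused whole. The fingers move at their own pace and stop on an object; "newtons" is the grip in N (left out, the last holds). Time passes only in rows, so rows that do not move let the fingers close. It gives the time, the measured TCP pose, the force and the opening at its end, in the units of the state.
- env.get_state(): the state, without advancing time (a new reading comes with each control period).
- eyes.read_camera(name): name is "scene" or "top" or "wrist"; returns a dict with "frame" (420x560x3 uint8, red, green, blue), "mtx" (3x3 intrinsics, pixels), "k1" (the pictures are not rectified: a ray, as slopes to the right and down, at radius r is drawn at 1 + k1 r^2 times it, then the intrinsics apply), "camera_from_world" (4x4, takes a point from world to camera coordinates); the wrist camera has in their place "mount" (4x4, takes a point from camera to tool coordinates, whose origin is the TCP and whose axes are the flange's). Camera axes: x right, y down, z forward; pixel columns grow to the right and rows downward; lengths in m; the calibration is good to about 2 mm. A picture is of the moment at which its call begins: read the wrist's pose just before it. There is no depth.
- job.hand_in(): hands the job in, once; it reports no verdict.
The state is a dict: "clock": time; "joint_pos": joint angles; "qvel": joint speeds; "tau": joint torques, N m; "tcp_pos": TCP position; "orientation": TCP orientation; "wrist_force": force on the tool from outside, world axes, zero at the start; "ft_torque": the same for the moment, N m; "finger_gap": finger opening in m.
Only numpy, scipy, OpenCV 4.12 (cv2) and the standard library are available. Lean on these libraries where they do the work, as an engineer would, in place of code of your own. Each camera call takes 0.05 s, during which the arm holds its last target.

## Working session

There is one attempt and no reset: what is moved stays moved. The work goes in short steps, Python scripts to look and compute and a tool call to move; the robot and the scene stay as the last step left them, time stands still between calls to the robot, and variables do not carry over. Pictures are saved under pics/ and viewed, and the job is handed in when it is done.

Besides the shell and the picture viewer there is one more tool, called after "Request:" as name(argument=value, ...) on one line, values as JSON. move_arm: Moves the arm, as the interface text tells. Its arguments: {"type":"object","properties":{"commands":{"type":"array","items":{"type":"array"}},"newtons":{"type":"number"}},"required":["commands"]}

```bash
mkdir -p pics; ls; python3 - <<'E'
from workcell import env, eyes, job
import cv2
print(env.get_state(), env.tcp_to_tips)
for n in ["scene","top","wrist"]:
    c=eyes.read_camera(n)
    cv2.imwrite(f"pics/{n}0.png",c["frame"][:,:,::-1])
    print(n,{k:v for k,v in c.items() if k!="frame"})
E
```

```text
pics
{'clock': 0.0, 'joint_pos': array([-1.42160975e+00,  3.14013142e-01,  4.49492172e-02,  1.30360116e+00,
       -1.25125873e-05,  1.43118926e+00]), 'qvel': array([-2.39083131e-05, -6.39331878e-04,  1.20479103e-03,  1.90311442e-04,
       -7.74264960e-04,  2.89375335e-03]), 'tau': array([ 4.15307450e-04, -4.80626535e+01,  2.98534101e+01,  1.93835283e-02,
       -9.82190841e-05, -1.46018374e-05]), 'tcp_pos': array([ 0.16366004, -0.55065537,  0.22398947]), 'orientation': array([-9.34339766e-04,  9.89592448e-01,  1.43895495e-01, -1.07316568e-05]), 'wrist_force': array([ 0.32721562, -0.00150561, -0.01651415]), 'ft_torque': array([0.0120648 , 0.00467942, 0.01048605]), 'finger_gap': 0.08540118122432687} 0.019
scene {'mtx': array([[484.67531886,   0.        , 272.14101353],
       [  0.        , 484.67531886, 208.55049059],
       [  0.        ,   0.        ,   1.        ]]), 'k1': -0.024199520763776305, 'camera_from_world': array([[ 0.78378511,  0.62096392,  0.00920381, -0.53789048],
       [ 0.5303769 , -0.66158855, -0.53009522, -0.22078152],
       [-0.32308087,  0.42036223, -0.8478881
[... 389 characters left out ...]
, -0.22636986,  0.60749507],
       [ 0.22610656,  0.01121996, -0.97403795,  1.35487246],
       [ 0.        ,  0.        ,  0.        ,  1.        ]])}
wrist {'mtx': array([[313.22450323,   0.        , 276.89197583],
       [  0.        , 313.22450323, 207.56798298],
       [  0.        ,   0.        ,   1.        ]]), 'k1': -0.06224957849816633, 'mount': array([[-6.50534888e-04, -9.65405357e-01, -2.60752898e-01,
         6.51152399e-02],
       [ 9.99999695e-01, -5.15098887e-04, -5.87742135e-04,
         3.84797599e-04],
       [ 4.33095878e-04, -2.60753201e-01,  9.65405397e-01,
        -1.49343700e-01],
       [ 0.00000000e+00,  0.00000000e+00,  0.00000000e+00,
         1.00000000e+00]])}
```

View pics/top0.png

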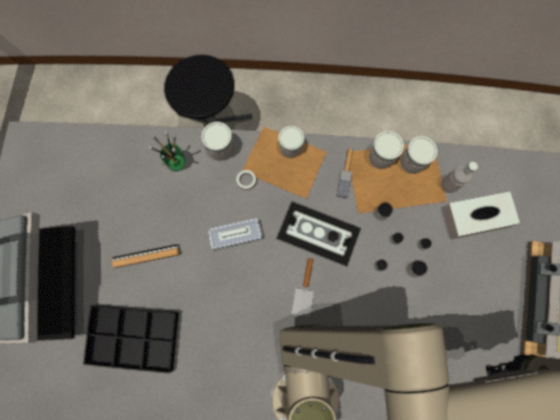

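View pics/scene0.png

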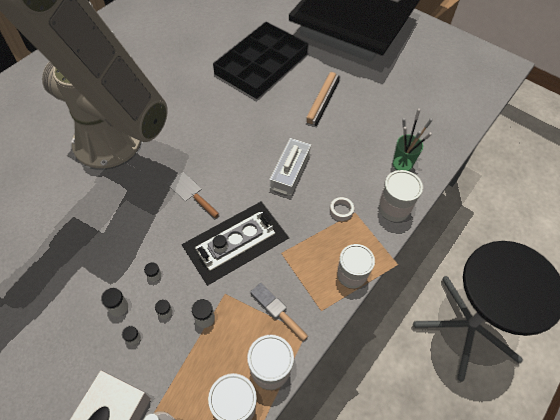

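View pics/wrist0.png

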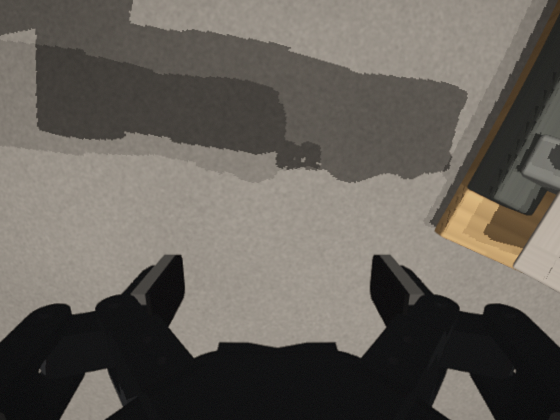

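```bash
cat > h.py <<'E'
import numpy as np, cv2
from scipy.spatial.transform import Rotation as R
from workcell import env, eyes, job
def T_wc(name,c,st):
    if name=="wrist":
        q=st["orientation"]; T=np.eye(4); T[:3,:3]=R.from_quat([q[1],q[2],q[3],q[0]]).as_matrix(); T[:3,3]=st["tcp_pos"]
        return T@c["mount"]
    return np.linalg.inv(c["camera_from_world"])
def snap(name,save=None):
    st=env.get_state(); c=eyes.read_camera(name); c["T"]=T_wc(name,c,st)
    if save: cv2.imwrite(f"pics/{save}.png",c["frame"][:,:,::-1])
    return c
def ray(c,u,v):
    p=cv2.undistortPoints(np.array([[[u,v]]],float),c["mtx"],np.array([c["k1"],0,0,0.]))[0,0]
    d=c["T"][:3,:3]@np.array([p[0],p[1],1.]); return c["T"][:3,3],d
def plane(c,u,v,z):
    o,d=ray(c,u,v); return o+d*(z-o[2])/d[2]
def proj(c,P):
    Ti=np.linalg.inv(c["T"]); r=cv2.Rodrigues(Ti[:3,:3])[0]
    return cv2.projectPoints(np.array(P,float).reshape(-1,1,3),r,Ti[:3,3],c["mtx"],np.array([c["k1"],0,0,0.]))[0][:,0]
def crop(c,u0,v0,w,h,s,name):
    cv2.imwrite(f"pics/{name}.png",cv2.resize(c["frame"][v0:v0+h,u0:u0+w,::-1],None,fx=s,fy=s,interpolation=cv2.INTER_CUBIC))
E
python3 - <<'E'
from h import *
t=snap("top"); s=snap("scene")
crop(t,200,190,260,110,3,"tc"); crop(s,90,120,240,240,2.5,"sc")
for n,px,z in [("pot a",(397,238),.044),("pot b",(426,243),.044),("pot c",(381,265),.044),("jarA",(384,210),.072),("jarB",(419,268),.072),("case",(318,233),.01),("cover",(235,234),.08)]:
    print(n,plane(t,*px,z).round(3))
for n,px,z in [("pot",(152,268),.044),("pot",(163,306),.044),("pot",(130,333),.044),("jar",(112,296),.072),("jar",(202,308),.072),("cover",(291,158),.08)]:
    print(n,plane(s,*px,z).round(3))
E
```

```text
pot a [ 0.553 -0.291  0.044]
pot b [ 0.542 -0.395  0.044]
pot c [ 0.456 -0.236  0.044]
jarA [ 0.644 -0.238  0.072]
jarB [ 0.449 -0.36   0.072]
case [ 0.561 -0.018  0.01 ]
cover [0.527 0.267 0.08 ]
pot [ 0.465 -0.236  0.044]
pot [ 0.563 -0.293  0.044]
pot [ 0.549 -0.394  0.044]
jar [ 0.456 -0.359  0.072]
jar [ 0.654 -0.24   0.072]
cover [0.545 0.267 0.08 ]
```

View pics/tc.png

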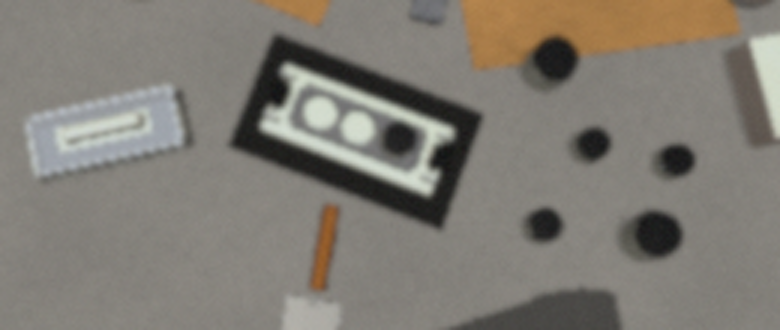

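View pics/sc.png

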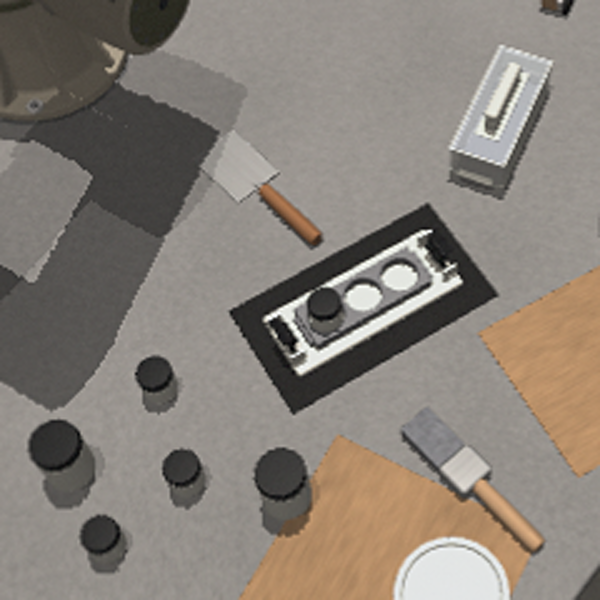

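Request:
move_arm(commands=[[[0.9,0.65,0],[0,0,0.69],1],[[0.9,0.65,0],[0,0,0.69],1],[[0.9,0.65,0],[0,0,0.69],1],[[0.9,0.65,0],[0,0,0.69],1],[[0.9,0.65,0],[0,0,0.69],1]], newtons=40)

```text
clock: 0.75
tcp_pos: [0.3449, -0.42, 0.2249]
orientation: [0.0, 0.926, 0.377, 0.0]
wrist_force: [0.9, -0.0, -0.1]
finger_gap: 0.0851
```

Request:
move_arm(commands=[[[0.9,0.65,0],[0,0,0.69],1],[[0.9,0.65,0],[0,0,0.69],1],[[0.9,0.65,0],[0,0,0.69],1],[[0.9,0.65,0],[0,0,0.69],1],[[0.8,0.65,0],[0,0,0.69],1]])

```text
clock: 1.25
tcp_pos: [0.5213, -0.2899, 0.2248]
orientation: [0.0, 0.809, 0.588, 0.0]
wrist_force: [0.3, -1.1, -0.3]
finger_gap: 0.0854
```

Request:
move_arm(commands=[[[0,0,0],[0,0,0],1],[[0,0,0],[0,0,0],1]])

```text
clock: 1.45
tcp_pos: [0.5202, -0.2903, 0.2245]
orientation: [-0.0, 0.81, 0.587, -0.0]
wrist_force: [-0.4, -0.1, -0.2]
finger_gap: 0.0855
```

```bash
python3 - <<'E'
from h import *
st=env.get_state(); print(st["tcp_pos"],st["orientation"],np.abs(st["qvel"]).max())
w=snap("wrist","w1")
E
```

```text
[ 0.52021532 -0.29033167  0.2245203 ] [-2.59248669e-04  8.09830393e-01  5.86663953e-01 -2.71616421e-04] 0.04022638606626966
```

View pics/w1.png

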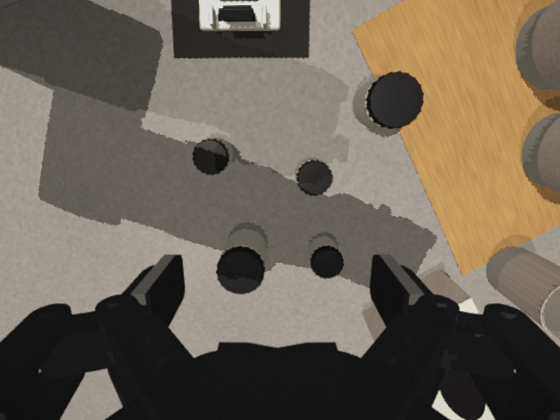

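```bash
cat >> h.py <<'E'
def blob(c,u,v,th,r=40):
    g=cv2.cvtColor(c["frame"],cv2.COLOR_RGB2GRAY); m=(g<th).astype(np.uint8)
    n,l,s,ce=cv2.connectedComponentsWithStats(m); k=l[v,u]
    (cx,cy),rad=cv2.minEnclosingCircle(np.argwhere(l==k)[:,::-1].astype(np.float32))
    return cx,cy,rad,s[k],ce[k]
E
python3 - <<'E'
from h import *
w=snap("wrist")
for n,u,v,z in [("c",211,156,.044),("a",314,177,.044),("b",327,262,.044),("jA",394,100,.072),("jB",240,270,.072)]:
    for th in (45,):
        cx,cy,rad,s,ce=blob(w,u,v,th); p=plane(w,cx,cy,z); q=plane(w,cx+rad,cy,z)
        print(n,th,cx,cy,s,p.round(4),"diam mm",2e3*np.linalg.norm(p-q))
E
```

```text
c 45 210.65505981445312 155.5679473876953 [193 141  36  33 702] [ 0.4631 -0.2381  0.044 ] diam mm 37.936135846343
a 45 314.0 176.0 [297 159  35  26 413] [ 0.5597 -0.2929  0.044 ] diam mm 37.25077873198354
b 45 327.0 261.0 [311 245  33  32 813] [ 0.546  -0.3918  0.044 ] diam mm 38.169567665560336
jA 45 279.5 174.29713439941406 [     0      0    560    420 171778] [ 0.5267 -0.2754  0.072 ] diam mm 695.5149548171261
jB 45 240.67605590820312 268.3271179199219 [ 217  246   48   47 1721] [ 0.4565 -0.3575  0.072 ] diam mm 50.406883531617595
```

Request:
move_arm(commands=[[[0.5,-0.03,-0.7],[0,0,0],0.5],[[0.5,-0.03,-1],[0,0,0],0.5],[[0,0,-1],[0,0,0],0.5],[[0,0,-1],[0,0,0],0.5],[[0,0,-0.5],[0,0,0],0.5]])

```text
clock: 2.05
tcp_pos: [0.5565, -0.2937, 0.053]
orientation: [-0.003, 0.811, 0.585, -0.001]
wrist_force: [-0.8, -0.3, -0.3]
finger_gap: 0.0641
```

Request:
move_arm(commands=[[[0,0,-0.5],[0,0,0],0.5],[[0,0,0],[0,0,0],0.5]])

```text
clock: 2.25
tcp_pos: [0.5564, -0.2936, 0.0338]
orientation: [-0.003, 0.811, 0.585, -0.001]
wrist_force: [-0.6, 0.4, -0.8]
finger_gap: 0.0638
```

```bash
python3 - <<'E'
from h import *
w=snap("wrist","w2"); print(env.get_state()["tcp_pos"])
E
```

```text
[ 0.55764429 -0.29410592  0.03573583]
```

View pics/w2.png

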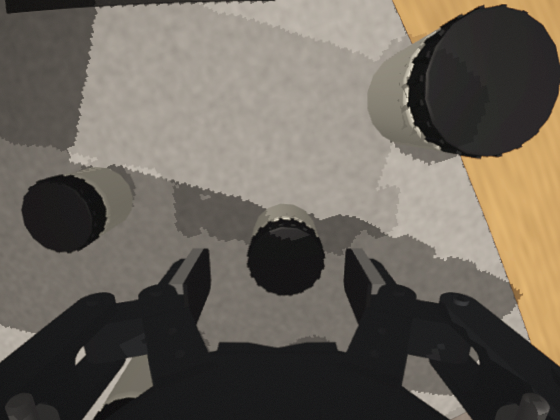

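```bash
python3 - <<'E'
from h import *
st=env.get_state();w=snap("wrist"); print(st["tcp_pos"],plane(w,286,257,.044),proj(w,[st["tcp_pos"]]))
E
```

```text
[ 0.55764429 -0.29410592  0.03573583] [ 0.56216166 -0.29345109  0.044     ] [[277.66956248 254.07012895]]
```

Request:
move_arm(commands=[[[0.1,0,0],[0,0,0],0.5],[[0,0,0],[0,0,0],-1],[[0,0,0],[0,0,0],-1],[[0,0,0],[0,0,0],-1],[[0,0,0],[0,0,0],-1]])

```text
clock: 2.85
tcp_pos: [0.5631, -0.2935, 0.0384]
orientation: [-0.0, 0.81, 0.586, -0.001]
wrist_force: [-13.6, 5.5, 28.4]
finger_gap: 0.0059
```

Request:
move_arm(commands=[[[0,0,0],[0,0,0],-1],[[0,0,0.2],[0,0,0],-1],[[0,0,0.8],[0,0,0],-1],[[0,0,1],[0,0,0],-1],[[0,0,1],[0,0,0],-1]])

```text
clock: 3.35
tcp_pos: [0.5635, -0.2933, 0.158]
orientation: [-0.0, 0.81, 0.586, -0.0]
wrist_force: [-0.1, -0.2, -1.0]
finger_gap: -0.0
```

```bash
python3 - <<'E'
from h import *
w=snap("wrist","w3"); print(env.get_state()["tcp_pos"])
s=snap("scene");crop(s,90,200,200,160,3.5,"s3")
E
```

```text
[ 0.5665807  -0.29532205  0.16626199]
```

View pics/w3.png

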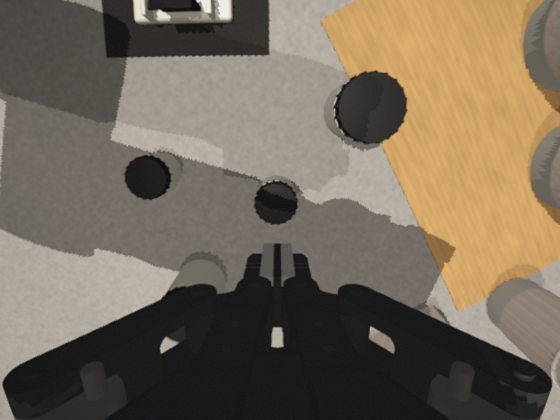

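View pics/s3.png

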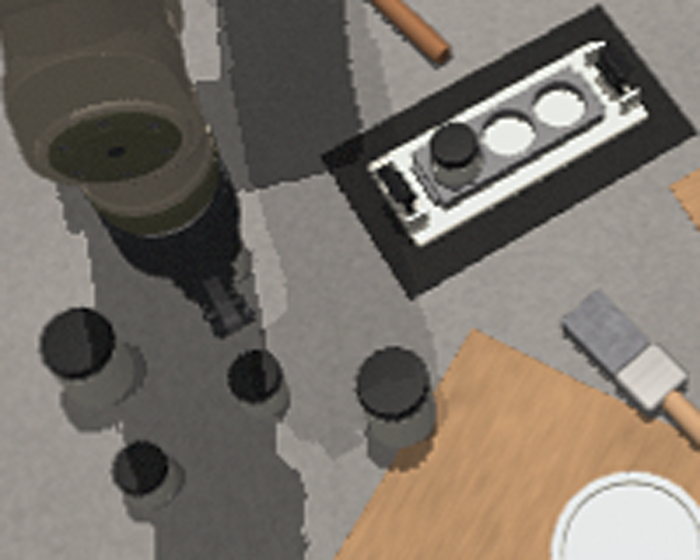

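```bash
python3 - <<'E'
from h import *
st=env.get_state();print(st["wrist_force"],st["finger_gap"])
w=snap("wrist")
for n,u,v,z in [("c",148,177,.044),("a",270,205,.044)]:
    for th in (35,45,55):
        cx,cy,rad,s,ce=blob(w,u,v,th); p=plane(w,cx,cy,z); q=plane(w,cx+rad,cy,z)
        print(n,th,cx,cy,s,p.round(4),"diam mm",2e3*np.linalg.norm(p-q))
print(proj(w,[st["tcp_pos"],st["tcp_pos"]-[0,0,.019]]))
E
```

```text
[0.43885805 0.00876714 0.84331173] -9.697429482787076e-05
c 35 143.5 174.0 [ 122  153   44   43 1458] [ 0.4646 -0.2379  0.044 ] diam mm 40.32997853188449
c 45 143.7306365966797 173.42942810058594 [ 121  153   46   43 1491] [ 0.465  -0.2375  0.044 ] diam mm 40.397259071881386
c 55 143.59576416015625 173.6344451904297 [ 121  153   46   43 1522] [ 0.4648 -0.2376  0.044 ] diam mm 40.452182253122494
a 35 269.0454406738281 198.91818237304688 [249 182  41  38 906] [ 0.5613 -0.2938  0.044 ] diam mm 36.422533367948766
a 45 269.1843566894531 198.73599243164062 [ 249  178   41   42 1071] [ 0.5615 -0.2936  0.044 ] diam mm 37.46849550739419
a 55 269.5 198.5 [ 249  178   42   42 1269] [ 0.5618 -0.2935  0.044 ] diam mm 37.6154103501216
[[277.66344094 254.06623188]
 [277.24296761 240.6239357 ]]
```

```bash
python3 - <<'E'
from h import *
st=env.get_state();s=snap("scene");print(st["tcp_pos"])
P=[st["tcp_pos"]+[0,0,d] for d in (.03,0,-.019)]
pp=proj(s,P);print(pp)
f=s["frame"].copy()
for i,p in enumerate(pp): f=cv2.circle(f,tuple(int(x) for x in p.round()),1,[(255,0,0),(0,255,0),(0,0,255)][i],-1)
s["frame"]=f; crop(s,110,220,100,100,6,"s4")
E
```

```text
[ 0.56601396 -0.29496369  0.16097616]
[[151.50787548 284.40130611]
 [154.10588325 289.49610006]
 [155.69201676 292.60552785]]
```

View pics/s4.png

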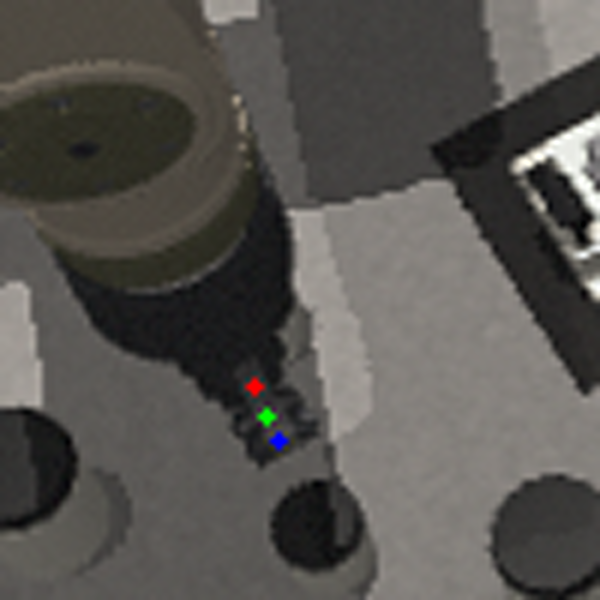

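Request:
move_arm(commands=[[[-0.8,-0.2,-0.5],[0,0,0],-1],[[-0.8,-0.2,-0.8],[0,0,0],-1],[[0,0,-0.9],[0,0,0],-1],[[0,0,-0.5],[0,0,0],-1],[[0,0,-0.2],[0,0,0],-1]])

```text
clock: 4.05
tcp_pos: [0.4969, -0.3076, 0.0368]
orientation: [-0.003, 0.81, 0.586, -0.001]
wrist_force: [-0.0, -0.2, 0.1]
finger_gap: 0.0001
```

```bash
python3 - <<'E'
from h import *
w=snap("wrist","w5"); st=env.get_state();print(st["tcp_pos"],st["wrist_force"],proj(w,[st["tcp_pos"],st["tcp_pos"]-[0,0,.019]]))
s=snap("scene");pp=proj(s,[st["tcp_pos"],st["tcp_pos"]-[0,0,.019]]);print(pp);crop(s,90,240,100,80,7,"s5")
E
```

```text
[ 0.49741745 -0.30779114  0.03697488] [-0.24683569 -0.17762658  0.35534405] [[278.82287926 254.21270535]
 [278.87952815 240.92500168]]
[[141.37611547 296.18847648]
 [142.97091158 298.91286542]]
```

View pics/w5.png

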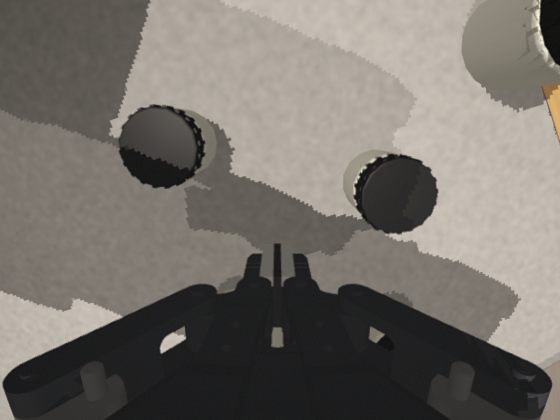

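View pics/s5.png

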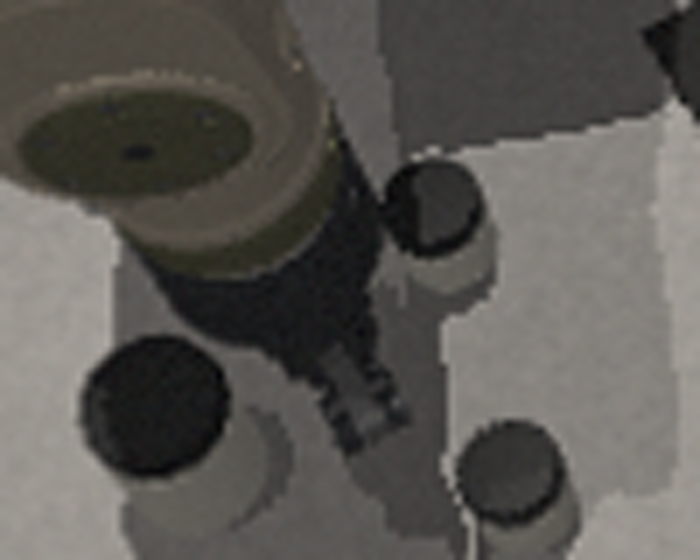

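Request:
move_arm(commands=[[[0,0,-0.15],[0,0,0],-1],[[0,0,-0.15],[0,0,0],-1],[[0,0,0],[0,0,0],-1]])

```text
clock: 4.45
tcp_pos: [0.4999, -0.3095, 0.0288]
orientation: [0.0, 0.81, 0.586, 0.0]
wrist_force: [-0.8, 0.4, 0.7]
finger_gap: 0.0002
```

Request:
move_arm(commands=[[[0,0,-0.1],[0,0,0],-1],[[0,0,-0.1],[0,0,0],-1]])

```text
clock: 4.65
tcp_pos: [0.5002, -0.3099, 0.0212]
orientation: [0.001, 0.81, 0.586, 0.0]
wrist_force: [0.0, -0.7, -0.1]
finger_gap: -0.0005
```

Request:
move_arm(commands=[[[0,0,-0.05],[0,0,0],-1],[[0,0,-0.05],[0,0,0],-1]])

```text
clock: 4.85
tcp_pos: [0.4997, -0.3096, 0.0168]
orientation: [0.0, 0.81, 0.586, 0.0]
wrist_force: [-1.0, 0.8, -0.2]
finger_gap: 0.0001
```

Request:
move_arm(commands=[[[0,0,-0.05],[0,0,0],-1],[[0,0,-0.05],[0,0,0],-1]])

```text
clock: 5.05
tcp_pos: [0.4998, -0.3097, 0.0128]
orientation: [0.0, 0.81, 0.586, 0.0]
wrist_force: [-0.4, 0.2, 0.7]
finger_gap: -0.0001
```

Request:
move_arm(commands=[[[0,0,-0.05],[0,0,0],-1],[[0,0,-0.05],[0,0,0],-1]])

```text
clock: 5.25
tcp_pos: [0.4998, -0.3097, 0.0088]
orientation: [0.0, 0.81, 0.586, 0.0]
wrist_force: [0.1, -0.6, 0.1]
finger_gap: -0.0002
```

Request:
move_arm(commands=[[[0,0,-0.05],[0,0,0],-1],[[0,0,-0.05],[0,0,0],-1]])

```text
clock: 5.45
tcp_pos: [0.4998, -0.3096, 0.0048]
orientation: [0.0, 0.81, 0.586, 0.0]
wrist_force: [-0.1, 0.2, 0.8]
finger_gap: 0.0001
```

Request:
move_arm(commands=[[[0,0,-0.05],[0,0,0],-1],[[0,0,-0.05],[0,0,0],-1]])

```text
clock: 5.65
tcp_pos: [0.4998, -0.3097, 0.0008]
orientation: [0.0, 0.81, 0.586, 0.0]
wrist_force: [0.4, 0.6, -0.2]
finger_gap: -0.0
```

Request:
move_arm(commands=[[[0,0,-0.04],[0,0,0],-1],[[0,0,-0.04],[0,0,0],-1]])

```text
clock: 5.85
tcp_pos: [0.4998, -0.3096, -0.0024]
orientation: [0.0, 0.81, 0.586, 0.0]
wrist_force: [-0.7, 0.4, -0.0]
finger_gap: 0.0001
```

```bash
python3 - <<'E'
from h import *
s=snap("scene");crop(s,90,240,100,80,7,"s6"); w=snap("wrist","w6")
for n,u,v in [("c",110,130),("a",400,200)]:
    pass
st=env.get_state();print(st["tcp_pos"],st["joint_pos"])
E
```

```text
[ 0.49960921 -0.30949715 -0.002566  ] [-6.91172218e-01  5.00087143e-01 -2.65469659e-01  8.05603349e-01
  1.29095496e-05  1.19817853e+00]
```

View pics/s6.png

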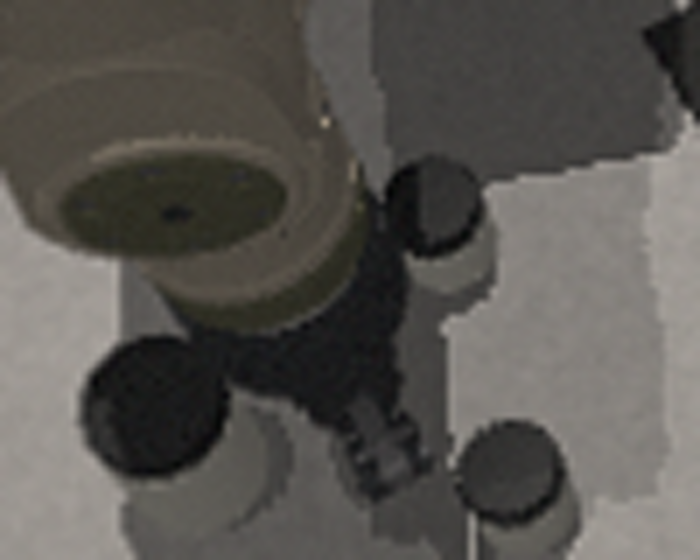

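View pics/w6.png

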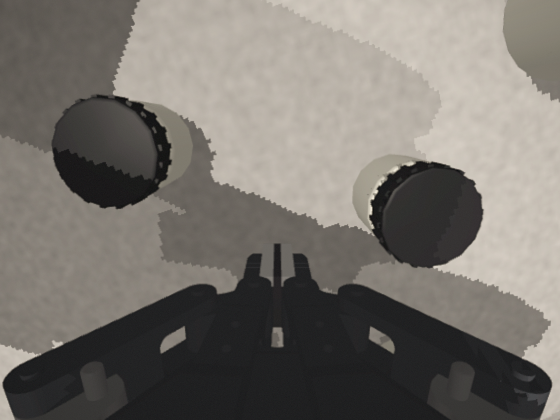

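```bash
python3 - <<'E'
from h import *
w=snap("wrist")
# cap c: leftmost (52,150) top rim edges of flat face; bottom (108,208), a: (372..483)
for pts in [((52,148),(158,165)),((385,235),(481,205)),((425,266),(440,163))]:
    for z in (.019,.044,.069):
        a,b=[plane(w,*p,z) for p in pts]; print(z,((a+b)/2).round(4),1e3*np.linalg.norm(a-b))
E
```

```text
0.019 [ 0.448  -0.2371  0.019 ] 45.44074109616057
0.044 [ 0.462  -0.2392  0.044 ] 36.55076323590018
0.069 [ 0.4761 -0.2413  0.069 ] 27.660785375639737
0.019 [ 0.5715 -0.3069  0.019 ] 43.4600146966209
0.044 [ 0.5614 -0.2953  0.044 ] 34.95754402516004
0.069 [ 0.5513 -0.2837  0.069 ] 26.45507335369919
0.019 [ 0.5715 -0.3053  0.019 ] 46.494993664373844
0.044 [ 0.5614 -0.2941  0.044 ] 37.398762962182346
0.069 [ 0.5512 -0.2828  0.069 ] 28.30253225999081
```

Request:
move_arm(commands=[[[0,0,-0.05],[0,0,0],-1],[[0,0,-0.05],[0,0,0],-1]])

```text
clock: 6.2
tcp_pos: [0.4999, -0.3097, -0.0063]
orientation: [0.0, 0.81, 0.586, 0.0]
wrist_force: [0.0, -0.3, 0.3]
finger_gap: -0.0003
```

Request:
move_arm(commands=[[[0,0,-0.05],[0,0,0],-1],[[0,0,-0.05],[0,0,0],-1]])

```text
clock: 6.4
tcp_pos: [0.5, -0.3098, -0.0065]
orientation: [0.001, 0.81, 0.586, 0.0]
wrist_force: [-11.3, 8.5, 42.7]
finger_gap: 0.0001
```

Request:
move_arm(commands=[[[0,0,0.5],[0,0,0],-1],[[0,0,1],[0,0,0],0.5],[[0.5,0.1,0.5],[0,0,0],0.5],[[0.5,0.15,0],[0,0,0],0.5],[[0.54,0.15,0],[0,0,0],0.5]])

```text
clock: 6.9
tcp_pos: [0.5625, -0.2941, 0.0712]
orientation: [0.001, 0.811, 0.586, 0.0]
wrist_force: [-0.4, 0.3, -0.2]
finger_gap: 0.058
```

Request:
move_arm(commands=[[[0,0,0],[0,0,0],0.5]])

```text
clock: 7.0
tcp_pos: [0.5638, -0.2932, 0.07]
orientation: [0.001, 0.81, 0.587, 0.001]
wrist_force: [-0.0, -0.3, -0.4]
finger_gap: 0.0639
```

Request:
move_arm(commands=[[[-0.04,0,-0.9],[0,0,0],0.5],[[0,0,-0.6],[0,0,0],0.5],[[0,0,0],[0,0,0],-1],[[0,0,0],[0,0,0],-1],[[0,0,0],[0,0,0],-1]])

```text
clock: 7.5
tcp_pos: [0.5603, -0.2944, 0.0111]
orientation: [0.001, 0.81, 0.586, 0.0]
wrist_force: [-0.2, -0.2, -0.4]
finger_gap: 0.037
```

Request:
move_arm(commands=[[[0,0,0],[0,0,0],-1]])

```text
clock: 7.6
tcp_pos: [0.5607, -0.2945, 0.0114]
orientation: [0.001, 0.81, 0.586, 0.0]
wrist_force: [-0.5, 0.5, -0.8]
finger_gap: 0.0364
```

Request:
move_arm(commands=[[[0,0,0.4],[0,0,0],-1],[[0,0,1],[0,0,0],-1],[[0,0.5,1],[0,0,0],-1],[[0,1,1],[0,0,0],-1],[[0,1,0.4],[0,0,0],-1]])

```text
clock: 8.1
tcp_pos: [0.5619, -0.1994, 0.1624]
orientation: [0.004, 0.811, 0.585, 0.002]
wrist_force: [0.2, 0.2, -1.0]
finger_gap: 0.0365
```

Request:
move_arm(commands=[[[0,0.8,0],[0,0,0],-1],[[0,0.4,0],[0,0,0],-1],[[0,0,0],[0,0,0],-1]])

```text
clock: 8.4
tcp_pos: [0.5598, -0.1485, 0.1579]
orientation: [0.0, 0.809, 0.587, 0.0]
wrist_force: [0.5, 0.1, -0.7]
finger_gap: 0.0363
```

```bash
python3 - <<'E'
from h import *
w=snap("wrist","w7"); st=env.get_state();print(st["tcp_pos"],st["qvel"].round(2))
E
```

```text
[ 0.55985715 -0.14983898  0.15749946] [-0.03  0.02  0.01 -0.01 -0.01 -0.  ]
```

View pics/w7.png

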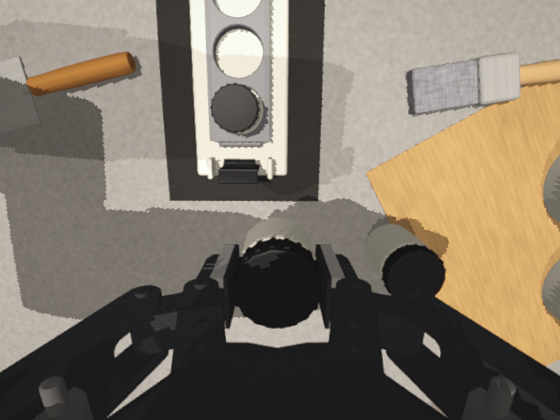

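Request:
move_arm(commands=[[[-0.2,0.7,0],[0,0,0],-1],[[-0.1,0.7,0],[0,0,0],-1],[[0,0.2,0],[0,0,0],-1],[[0,0,0],[0,0,0],-1]])

```text
clock: 8.85
tcp_pos: [0.5479, -0.0866, 0.1568]
orientation: [0.0, 0.81, 0.586, -0.0]
wrist_force: [0.8, -0.1, -1.2]
finger_gap: 0.0368
```

```bash
python3 - <<'E'
from h import *
w=snap("wrist","w8"); st=env.get_state();print(st["tcp_pos"],st["qvel"].round(2))
crop(w,140,0,280,240,2.8,"w8c")
E
```

```text
[ 0.54816112 -0.08732125  0.15690135] [-0.01  0.    0.01 -0.   -0.    0.  ]
```

View pics/w8c.png

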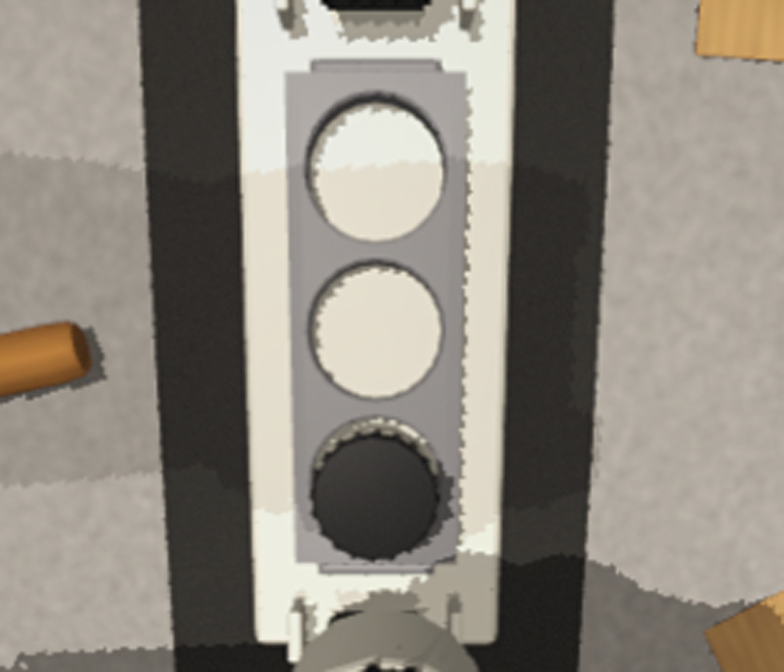

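```bash
python3 - <<'E'
from h import *
w=snap("wrist"); f=lambda u,v:(140+u/2.8,v/2.8)
s2=plane(w,*f(376,166.5),.022); s1=plane(w,*f(375.5,329),.022); p0=plane(w,*f(375,495),.054)
print(s2,s1,p0, np.linalg.norm(s2-s1),np.linalg.norm((s1-p0)[:2]))
for z in (.022,): print(np.linalg.norm(plane(w,*f(308,329),z)-plane(w,*f(443,329),z)))
d=s2-p0; print(np.degrees(np.arctan2(d[1],d[0])))
# insert long edges at z .022: left (286,72)->(296,560); right (467,85)->(457,560)
for a,b in [((286,72),(296,560)),((467,85),(457,560))]:
    A,B=plane(w,*f(*a),.022),plane(w,*f(*b),.022); D=A-B; print(A,B,np.degrees(np.arctan2(D[1],D[0])))
q=env.get_state()["orientation"]; M=R.from_quat([q[1],q[2],q[3],q[0]]).as_matrix(); print("tool x yaw",np.degrees(np.arctan2(M[1,0],M[0,0])))
E
```

```text
[0.58264914 0.02542563 0.022     ] [ 0.56742463 -0.01982269  0.022     ] [ 0.55264594 -0.0646442   0.054     ] 0.04774093399534575 0.04719509862792256
0.04226760035835878
71.57654278377586
[0.56575684 0.05905184 0.022     ] [ 0.51870131 -0.08210786  0.022     ] 71.56421123152651
[0.61552954 0.03874914 0.022     ] [ 0.5697051 -0.0989773  0.022    ] 71.59664773816442
tool x yaw 71.6935598674417
```

Request:
move_arm(commands=[[[0.25,0.9,0],[0,0,0],-1],[[0.3,1,-0.2],[0,0,0],-1],[[0.3,0.9,-0.7],[0,0,0],-1],[[0,0,-0.9],[0,0,0],-1],[[0,0,-0.85],[0,0,0],-1]])

```text
clock: 9.45
tcp_pos: [0.5831, 0.0255, 0.05]
orientation: [0.001, 0.81, 0.586, 0.0]
wrist_force: [-0.5, 0.1, -0.9]
finger_gap: 0.0365
```

Request:
move_arm(commands=[[[0,0,0],[0,0,0],-1]])

```text
clock: 9.55
tcp_pos: [0.5783, 0.0251, 0.0461]
orientation: [-0.003, 0.811, 0.586, -0.004]
wrist_force: [-1.2, -0.4, -0.4]
finger_gap: 0.0366
```

```bash
python3 - <<'E'
from h import *
w=snap("wrist","w9"); st=env.get_state();print(st["tcp_pos"],st["qvel"].round(2))
E
```

```text
[0.57992603 0.02483105 0.04881065] [-0.   -0.05  0.06  0.03  0.    0.  ]
```

View pics/w9.png

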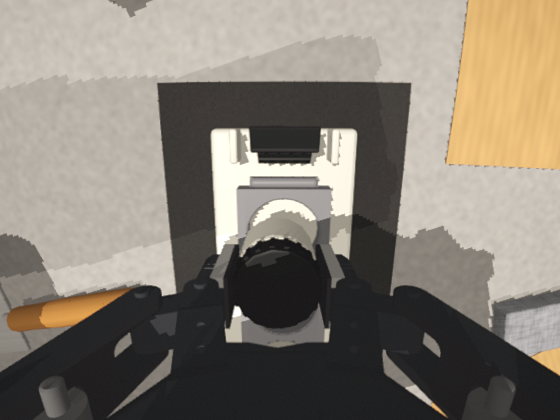

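Request:
move_arm(commands=[[[0,0,0],[0,0,0],-1],[[0,0,0],[0,0,0],-1]])

```text
clock: 9.8
tcp_pos: [0.5837, 0.0247, 0.0533]
orientation: [0.001, 0.811, 0.586, 0.001]
wrist_force: [-0.1, -1.1, -0.8]
finger_gap: 0.0366
```

Request:
move_arm(commands=[[[-0.02,0,-0.25],[0,0,0],-1],[[0,0,-0.25],[0,0,0],-1],[[0,0,0],[0,0,0],-1]])

```text
clock: 10.1
tcp_pos: [0.5807, 0.026, 0.0299]
orientation: [-0.0, 0.81, 0.586, 0.0]
wrist_force: [1.0, 1.2, -0.5]
finger_gap: 0.037
```

```bash
python3 - <<'E'
from h import *
w=snap("wrist","w10"); st=env.get_state();print(st["tcp_pos"],st["wrist_force"])
E
```

```text
[0.58070009 0.02597706 0.03038178] [ 0.23924433  0.24168994 -1.0649359 ]
```

View pics/w10.png

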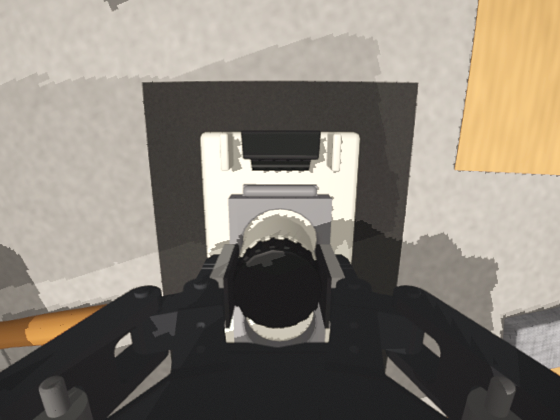

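Request:
move_arm(commands=[[[0.04,-0.03,0],[0,0,0],-1],[[0,0,-0.1],[0,0,0],-1],[[0,0,-0.1],[0,0,0],-1],[[0,0,0],[0,0,0],-1]])

```text
clock: 10.55
tcp_pos: [0.5823, 0.025, 0.0225]
orientation: [-0.0, 0.81, 0.586, 0.0]
wrist_force: [0.5, 3.2, -2.0]
finger_gap: 0.0368
```

Request:
move_arm(commands=[[[0,0,-0.03],[0,0,0],-1],[[0,0,0],[0,0,0],0.3],[[0,0,0],[0,0,0],0.3],[[0,0,1],[0,0,0],0.3],[[0,0,1],[0,0,0],0.3]])

```text
clock: 11.05
tcp_pos: [0.5811, 0.024, 0.1014]
orientation: [-0.001, 0.81, 0.586, -0.002]
wrist_force: [1.2, -0.9, -0.6]
finger_gap: 0.0553
```

Request:
move_arm(commands=[[[0,-0.5,0.5],[0,0,0],0.3],[[0,-0.9,0],[0,0,0],0.3],[[-0.5,-0.9,0],[0,0,0],0.5],[[-0.5,-0.9,0],[0,0,0],0.5]])

```text
clock: 11.45
tcp_pos: [0.5424, -0.1053, 0.1223]
orientation: [0.001, 0.81, 0.586, -0.0]
wrist_force: [1.1, -1.0, -0.1]
finger_gap: 0.0642
```

```bash
python3 - <<'E'
from h import *
w=snap("wrist","w11"); st=env.get_state();print(st["tcp_pos"],st["wrist_force"])
E
```

```text
[ 0.53917148 -0.10987222  0.12196166] [-2.72357076 -3.02854237  0.23150316]
```

View pics/w11.png

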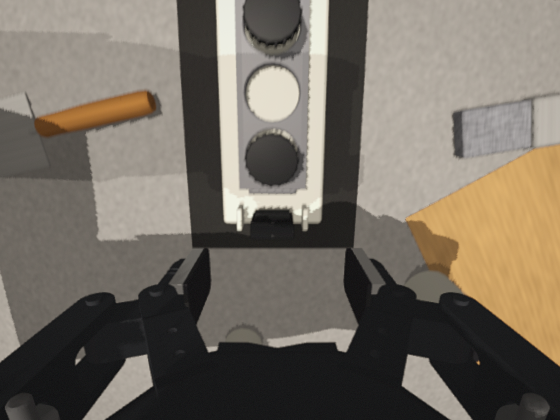

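Request:
move_arm(commands=[[[-0.5,-0.8,0],[0,0,0],0.5],[[-0.5,-0.9,0],[0,0,0],0.5],[[-0.5,-0.9,-0.5],[0,0,0],0.5],[[-0.43,-0.65,-0.8],[0,0,0],0.5],[[0,0,0],[0,0,0],0.5]])

```text
clock: 12.0
tcp_pos: [0.4611, -0.2351, 0.0665]
orientation: [-0.002, 0.812, 0.584, -0.002]
wrist_force: [-0.7, 2.1, 0.1]
finger_gap: 0.0642
```

```bash
python3 - <<'E'
from h import *
w=snap("wrist","w12"); st=env.get_state();print(st["tcp_pos"],st["qvel"].round(2))
E
```

```text
[ 0.4627664  -0.23422952  0.06814768] [ 0.05 -0.02  0.05  0.03  0.01  0.01]
```

View pics/w12.png

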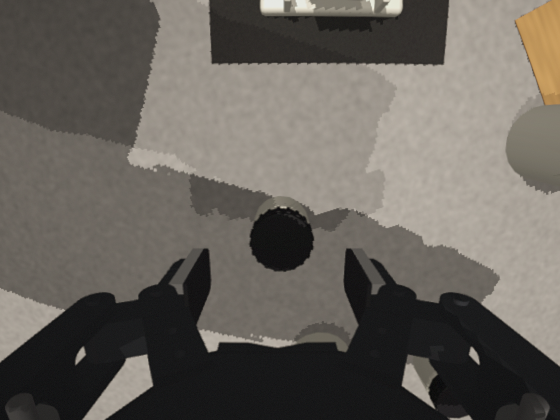

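```bash
python3 - <<'E'
from h import *
st=env.get_state();w=snap("wrist");print(st["tcp_pos"])
cx,cy,rad,s,ce=blob(w,282,240,50);p=plane(w,cx,cy,.044);print(cx,cy,rad,s,p,2e3*np.linalg.norm(p-plane(w,cx+rad,cy,.044)))
E
```

```text
[ 0.4627664  -0.23422952  0.06814768]
278.61224365234375 240.24490356445312 32.10652160644531 [ 248  209   63   63 3069] [ 0.46270404 -0.23597079  0.044     ] 37.932511245454066
```

Request:
move_arm(commands=[[[0,-0.05,-0.8],[0,0,0],0.5],[[0,0,-0.65],[0,0,0],0.5],[[0,0,0],[0,0,0],0.5]])

```text
clock: 12.4
tcp_pos: [0.4644, -0.2336, 0.0102]
orientation: [-0.002, 0.81, 0.587, -0.001]
wrist_force: [-0.6, 0.4, -0.0]
finger_gap: 0.0638
```

```bash
python3 - <<'E'
from h import *
st=env.get_state();w=snap("wrist");print(st["tcp_pos"])
cx,cy,rad,s,ce=blob(w,284,256,50);p=plane(w,cx,cy,.044);print(cx,cy,rad,s,p,2e3*np.linalg.norm(p-plane(w,cx+rad,cy,.044)))
E
```

```text
[ 0.46442021 -0.23355281  0.01015024]
275.974365234375 291.4452209472656 45.78086853027344 [ 231  246   91   89 6190] [ 0.46319346 -0.23529334  0.044     ] 37.8889135209503
```

Request:
move_arm(commands=[[[-0.02,-0.05,0],[0,0,0],0.5],[[0,0,0],[0,0,0],-1],[[0,0,0],[0,0,0],-1],[[0,0,0],[0,0,0],-1],[[0,0,0],[0,0,0],-1]])

```text
clock: 12.95
tcp_pos: [0.4658, -0.2381, 0.0136]
orientation: [0.001, 0.81, 0.586, 0.001]
wrist_force: [-0.5, 0.5, 4.5]
finger_gap: 0.0365
```

Request:
move_arm(commands=[[[0,0,0],[0,0,0],-1]])

```text
clock: 13.05
tcp_pos: [0.4658, -0.2382, 0.0136]
orientation: [0.001, 0.81, 0.586, 0.001]
wrist_force: [0.0, 0.3, 4.7]
finger_gap: 0.0366
```

```bash
python3 - <<'E'
from h import *
st=env.get_state();w=snap("wrist","w13");print(st["tcp_pos"],st["wrist_force"],env.get_state()["tcp_pos"])
E
```

```text
[ 0.4657525  -0.23816515  0.01361813] [0.02398738 0.34081161 4.65629363] [ 0.46576892 -0.23817719  0.01364512]
```

View pics/w13.png

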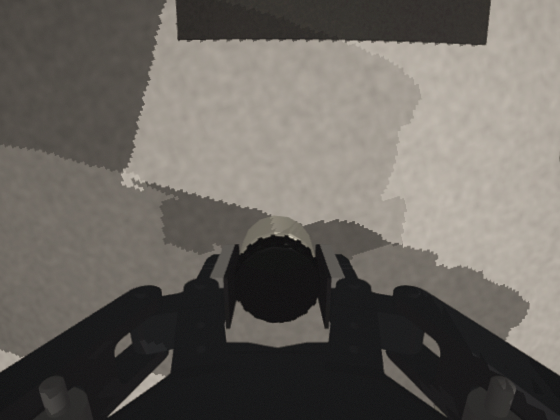

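Request:
move_arm(commands=[[[0,0,0.5],[0,0,0],-1],[[0,0,1],[0,0,0],-1],[[0.5,0.9,0.7],[0,0,0],-1],[[0.5,1,0],[0,0,0],-1],[[0.5,1,0],[0,0,0],-1]])

```text
clock: 13.6
tcp_pos: [0.5264, -0.1212, 0.1024]
orientation: [0.002, 0.811, 0.585, 0.001]
wrist_force: [1.0, -0.3, -0.7]
finger_gap: 0.0371
```

Request:
move_arm(commands=[[[0.5,1,0],[0,0,0],-1],[[0.5,1,0],[0,0,0],-1],[[0.03,0.54,0],[0,0,0],-1],[[0,0,-0.3],[0,0,0],-1],[[0,0,0],[0,0,0],-1]])

```text
clock: 14.1
tcp_pos: [0.5647, -0.0193, 0.0867]
orientation: [-0.001, 0.81, 0.587, -0.001]
wrist_force: [-0.6, -0.6, -0.8]
finger_gap: 0.0368
```

Request:
move_arm(commands=[[[0,0,0],[0,0,0],-1],[[0,0,0],[0,0,0],-1]])

```text
clock: 14.3
tcp_pos: [0.5657, -0.0211, 0.0881]
orientation: [0.0, 0.811, 0.585, 0.0]
wrist_force: [0.9, -0.1, 0.7]
finger_gap: 0.0367
```

```bash
python3 - <<'E'
from h import *
st=env.get_state();w=snap("wrist","w14");print(st["tcp_pos"],st["qvel"].round(2),env.get_state()["tcp_pos"])
E
```

```text
[ 0.56565548 -0.02109578  0.08811948] [-0. -0.  0. -0.  0.  0.] [ 0.56577459 -0.0210822   0.08822211]
```

View pics/w14.png

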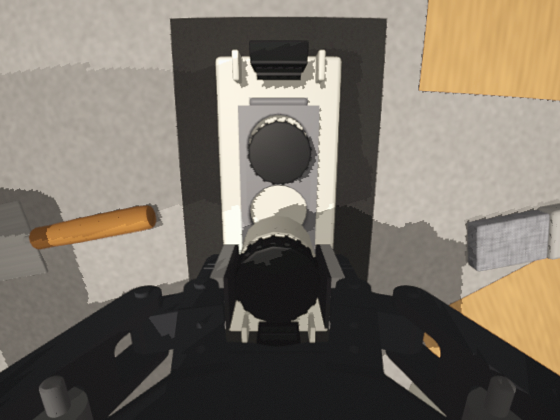

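Request:
move_arm(commands=[[[0.035,0.01,-0.5],[0,0,0],-1],[[0,0,-0.5],[0,0,0],-1],[[0,0,-0.3],[0,0,0],-1],[[0,0,0],[0,0,0],-1],[[0,0,0],[0,0,0],-1]])

```text
clock: 14.85
tcp_pos: [0.5672, -0.02, 0.0362]
orientation: [0.0, 0.81, 0.586, -0.0]
wrist_force: [0.4, 0.4, -0.1]
finger_gap: 0.0364
```

Request:
move_arm(commands=[[[0,-0.01,-0.15],[0,0,0],-1],[[0,0,-0.14],[0,0,0],-1],[[0,0,-0.02],[0,0,0],-1],[[0,0,0],[0,0,0],-1]])

```text
clock: 15.25
tcp_pos: [0.5674, -0.02, 0.0237]
orientation: [0.0, 0.81, 0.586, 0.0]
wrist_force: [0.5, 0.3, 0.7]
finger_gap: 0.0367
```

Request:
move_arm(commands=[[[0,0,0],[0,0,0],0.3],[[0,0,0],[0,0,0],0.3],[[0,0,1],[0,0,0],0.3],[[0,0,1],[0,0,0],0.3],[[0,0.5,1],[0,0,0.75],0.3]])

```text
clock: 15.75
tcp_pos: [0.567, -0.0013, 0.1445]
orientation: [0.0, 0.779, 0.627, -0.0]
wrist_force: [1.5, -0.3, -0.8]
finger_gap: 0.0557
```

Request:
move_arm(commands=[[[-0.2,1,0.5],[0,0,0.75],0.3],[[-0.2,1,0],[0,0,0.75],0.3],[[-0.2,1,0],[0,0,0.75],0.3],[[-0.2,1,0],[0,0,0.75],0.3],[[0,0.5,0],[0,0,0],0.3]])

```text
clock: 16.25
tcp_pos: [0.5337, 0.1829, 0.1636]
orientation: [-0.0, 0.629, 0.777, 0.0]
wrist_force: [-0.8, -0.1, -0.4]
finger_gap: 0.0555
```

Request:
move_arm(commands=[[[0,0,0],[0,0,0],0.3],[[0,0,0],[0,0,0],0.3]])

```text
clock: 16.45
tcp_pos: [0.5349, 0.1803, 0.1633]
orientation: [0.0, 0.631, 0.776, -0.0]
wrist_force: [-0.6, -1.1, 0.1]
finger_gap: 0.0556
```

```bash
python3 - <<'E'
from h import *
st=env.get_state();w=snap("wrist","w15");print(st["tcp_pos"],st["qvel"].round(2),env.get_state()["tcp_pos"])
s=snap("scene");crop(s,170,120,160,160,3.5,"s15")
E
```

```text
[0.53494719 0.18028095 0.16332476] [-0.03 -0.   -0.    0.    0.   -0.  ] [0.53511431 0.17964647 0.16334053]
```

View pics/w15.png

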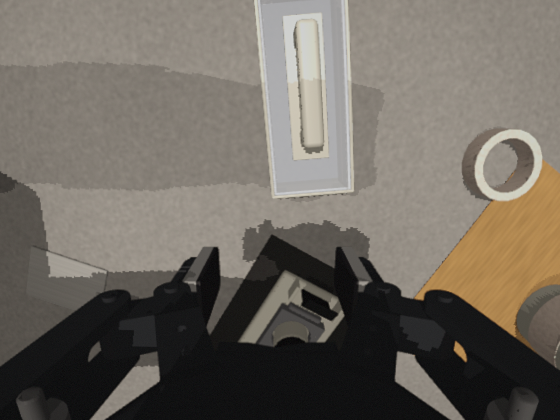

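View pics/s15.png

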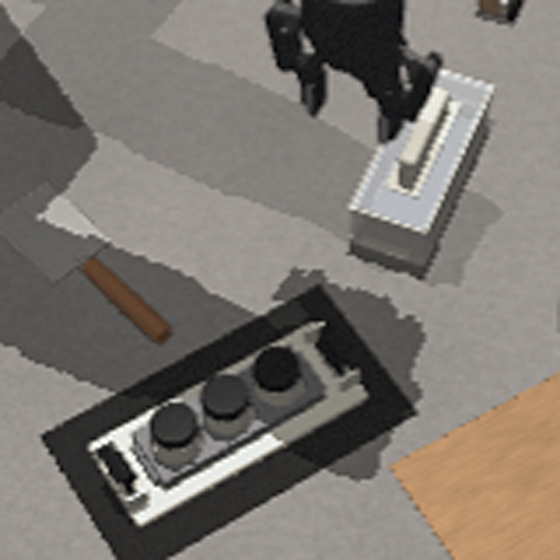

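```bash
python3 - <<'E'
from h import *
w=snap("wrist"); crop(w,230,0,150,210,3.8,"w15c")
E
```

```text
(no output)
```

View pics/w15c.png

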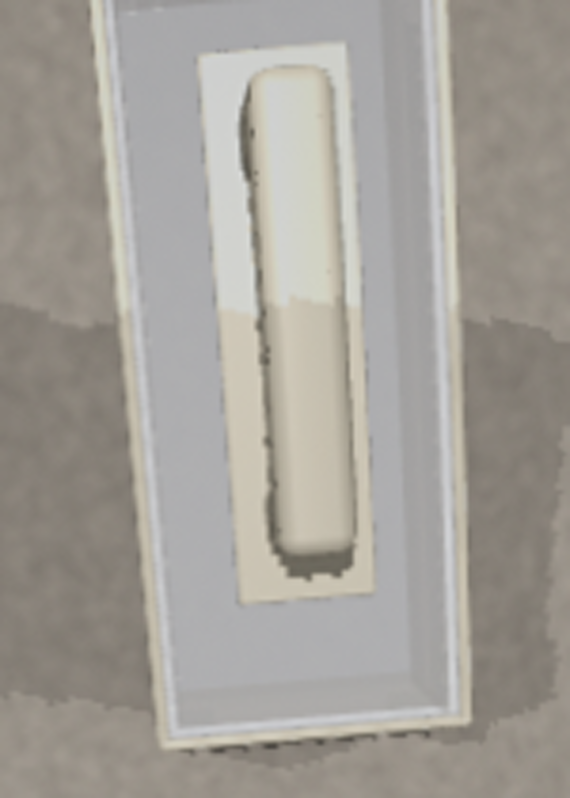

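```bash
python3 - <<'E'
from h import *
st=env.get_state();w=snap("wrist"); f=lambda u,v:(230+u/3.8,v/3.8)
g=lambda u,v,z:plane(w,*f(u,v),z)
ang=lambda D:np.degrees(np.arctan2(D[1],D[0]))
tl,tr,bl,br=[g(*p,.081) for p in [(250,68),(332,68),(277,553),(353,550)]]
print("bar L",np.linalg.norm((tl+tr-bl-br)/2),"W",np.linalg.norm(tl-tr),np.linalg.norm(bl-br),"c",(tl+tr+bl+br)/4,"yaw",ang(tl+tr-bl-br))
l1,l2,r1,r2=[g(*p,.051) for p in [(95,5),(160,745),(447,5),(470,720)]]
print("yawL",ang(l1-l2),"yawR",ang(r1-r2),"near W",np.linalg.norm(l2-r2),(l2+r2)/2)
y=np.radians((ang(l1-l2)+ang(r1-r2))/2); d=np.array([np.cos(y),np.sin(y)]); print("centre from near edge",((l2+r2)/2)[:2]+.085*d)
q=st["orientation"]; M=R.from_quat([q[1],q[2],q[3],q[0]]).as_matrix(); print("tool x yaw",ang(M[:,0]),st["tcp_pos"])
E
```

```text
bar L 0.08524340466473108 W 0.014534466785641329 0.01460346997297366 c [0.53854301 0.27421583 0.081     ] yaw 105.84548766655936
yawL 106.3235451521222 yawR 106.42869798847089 near W 0.07000406406036318 [0.56305915 0.19287897 0.051     ]
centre from near edge [0.53909412 0.27443066]
tool x yaw 101.6594718475621 [0.53530467 0.1790316  0.16336311]
```

Request:
move_arm(commands=[[[0.05,0.8,0],[0,0,0.3],0.0],[[0.04,0.8,0],[0,0,0.27],0.0],[[0,0.78,-0.5],[0,0,0],0.0],[[0,0,-0.8],[0,0,0],0.0],[[0,0,0],[0,0,0],0.0]], newtons=60)

```text
clock: 17.15
tcp_pos: [0.5359, 0.2741, 0.1072]
orientation: [-0.002, 0.6, 0.8, -0.003]
wrist_force: [-1.4, -0.5, -0.1]
finger_gap: 0.0426
```

Request:
move_arm(commands=[[[0,0,0],[0,0,0],0.0],[[0,0,0],[0,0,0],0.0]])

```text
clock: 17.35
tcp_pos: [0.5398, 0.2746, 0.113]
orientation: [0.001, 0.6, 0.8, 0.001]
wrist_force: [-0.2, -0.0, -0.2]
finger_gap: 0.0425
```

```bash
python3 - <<'E'
from h import *
st=env.get_state();w=snap("wrist","w16");print(st["tcp_pos"],st["qvel"].round(2),st["joint_pos"])
E
```

```text
[0.53982759 0.27458258 0.1129993 ] [-0.   -0.01  0.01 -0.01  0.    0.  ] [ 3.38114329e-01  4.23058464e-01 -7.26915345e-02  1.07320167e+00
 -9.56592607e-05  1.62590035e+00]
```

View pics/w16.png

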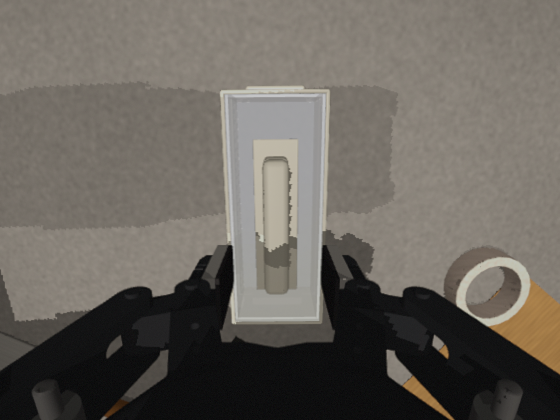

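```bash
python3 - <<'E'
from h import *
st=env.get_state();w=snap("wrist")
a,b=plane(w,275.5,157.5,.081),plane(w,276.5,294,.081);D=a-b
print((a+b)/2,np.linalg.norm(D),np.degrees(np.arctan2(D[1],D[0])))
q=st["orientation"]; M=R.from_quat([q[1],q[2],q[3],q[0]]).as_matrix(); print("tool x yaw",np.degrees(np.arctan2(M[1,0],M[0,0])),st["tcp_pos"])
a,b=plane(w,222,92,.051),plane(w,233,323,.051);D=a-b;print(D,np.linalg.norm(D),np.degrees(np.arctan2(D[1],D[0])))
a,b=plane(w,329,92,.051),plane(w,321,321,.051);D=a-b;print(D,np.linalg.norm(D),np.degrees(np.arctan2(D[1],D[0])))
E
```

```text
[0.53831576 0.27653094 0.081     ] 0.08824595232177658 106.53581549408742
tool x yaw 106.21779010618917 [0.54006003 0.27472305 0.11331107]
[-0.04836221  0.16372585  0.        ] 0.17071923917313755 106.45636532505873
[-0.04810925  0.16197837  0.        ] 0.1689718655042524 106.5419633567475
```

Request:
move_arm(commands=[[[-0.04,0.045,-0.5],[0,0,0.03],0.0],[[0,0,-0.6],[0,0,0],0.0],[[0,0,-0.4],[0,0,0],0.0],[[0,0,-0.06],[0,0,0],0.0],[[0,0,0],[0,0,0],0.0]])

```text
clock: 17.95
tcp_pos: [0.5375, 0.2769, 0.0497]
orientation: [0.0, 0.598, 0.801, 0.0]
wrist_force: [0.0, -0.5, -0.2]
finger_gap: 0.0429
```

Request:
move_arm(commands=[[[0,0,0],[0,0,0],-1],[[0,0,0],[0,0,0],-1],[[0,0,0],[0,0,0],-1],[[0,0,0],[0,0,0],-1]], newtons=80)

```text
clock: 18.35
tcp_pos: [0.5386, 0.2775, 0.0508]
orientation: [0.001, 0.598, 0.801, 0.001]
wrist_force: [0.2, -0.1, 6.2]
finger_gap: 0.0145
```

Request:
move_arm(commands=[[[0,0,0.2],[0,0,0],-1],[[0,0,0.5],[0,0,0],-1],[[0,0,0.8],[0,0,0],-1],[[0,0,0.8],[0,0,0],-1],[[0,0,0],[0,0,0],-1]])

```text
clock: 18.85
tcp_pos: [0.5396, 0.2781, 0.1461]
orientation: [0.002, 0.598, 0.802, 0.003]
wrist_force: [0.4, -0.1, -1.5]
finger_gap: 0.0143
```

```bash
python3 - <<'E'
from h import *
st=env.get_state();w=snap("wrist","w17");print(st["tcp_pos"],st["wrist_force"],st["ft_torque"],st["finger_gap"])
E
```

```text
[0.53955627 0.27810815 0.14610307] [ 0.43891428 -0.08223197 -1.47626341] [ 0.03836185 -0.04113663  0.0462498 ] 0.014346475667604918
```

View pics/w17.png

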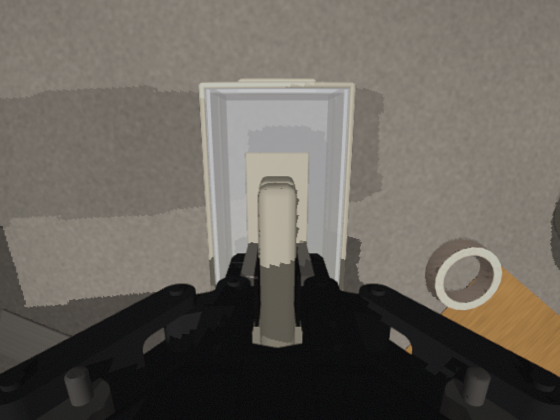

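```bash
python3 - <<'E'
from h import *
st=env.get_state();w=snap("wrist");print(st["tcp_pos"])
a,b=plane(w,201,85,st["tcp_pos"][2]),plane(w,353.5,85,st["tcp_pos"][2])
q=st["orientation"]; M=R.from_quat([q[1],q[2],q[3],q[0]]).as_matrix()
print(M.T@(a-st["tcp_pos"]),M.T@(b-st["tcp_pos"]),np.degrees(np.arctan2(M[1,0],M[0,0])))
E
```

```text
[0.5384817  0.27769445 0.14356499]
[ 0.08254338 -0.03494903 -0.00013127] [0.08253069 0.03403751 0.00017631] 106.55432163988951
```

Request:
move_arm(commands=[[[0,-0.5,0],[0,0,-0.4],-1],[[0.1,-0.9,0],[0,0,-0.6],-1],[[0.1,-0.9,0],[0,0,-0.6],-1],[[0.1,-0.9,0],[0,0,-0.6],-1],[[0.1,-0.9,0],[0,0,-0.6],-1]])

```text
clock: 19.45
tcp_pos: [0.5515, 0.1118, 0.1389]
orientation: [-0.001, 0.743, 0.669, -0.002]
wrist_force: [0.5, 0.2, -1.9]
finger_gap: 0.0143
```

Request:
move_arm(commands=[[[0.1,-0.9,0],[0,0,-0.6],-1],[[0.1,-0.9,0],[0,0,-0.6],-1],[[0.1,-0.9,0],[0,0,-0.36],-1],[[0.0,-0.6,0],[0,0,0],-1],[[0,0,0],[0,0,0],-1]])

```text
clock: 19.95
tcp_pos: [0.5639, -0.0217, 0.1389]
orientation: [-0.001, 0.812, 0.584, -0.002]
wrist_force: [-0.2, -0.4, -1.3]
finger_gap: 0.0146
```

Request:
move_arm(commands=[[[0,0,0],[0,0,0],-1],[[0,0,0],[0,0,0],-1],[[0,0,0],[0,0,0],-1]])

```text
clock: 20.25
tcp_pos: [0.5647, -0.0177, 0.1406]
orientation: [-0.0, 0.81, 0.586, -0.0]
wrist_force: [-0.8, -0.5, -1.6]
finger_gap: 0.014
```

```bash
python3 - <<'E'
from h import *
st=env.get_state();w=snap("wrist","w18");print(st["tcp_pos"],st["qvel"].round(3))
q=st["orientation"]; M=R.from_quat([q[1],q[2],q[3],q[0]]).as_matrix();print(np.degrees(np.arctan2(M[1,0],M[0,0])),M[2])
E
```

```text
[ 0.56469407 -0.01773116  0.14055326] [ 0.003 -0.004  0.008 -0.001  0.001 -0.001]
71.75483403527927 [ 1.53994937e-05 -1.07654359e-03 -9.99999420e-01]
```

View pics/w18.png

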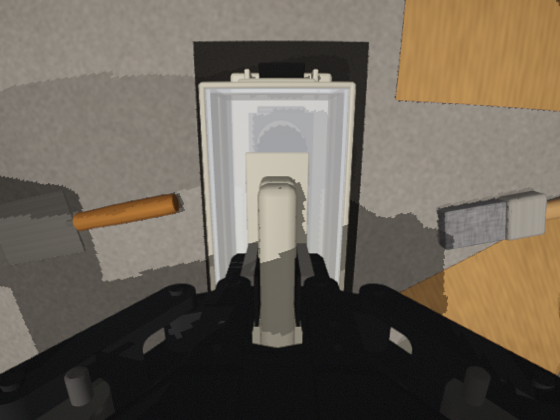

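Request:
move_arm(commands=[[[0.08,-0.01,-0.4],[0,0,0],-1],[[0,0,-0.6],[0,0,0],-1],[[0,0,-0.4],[0,0,0],-1],[[0,0,0],[0,0,0],-1],[[0,0,0],[0,0,0],-1]], newtons=120)

```text
clock: 20.8
tcp_pos: [0.5683, -0.0187, 0.0852]
orientation: [-0.0, 0.81, 0.586, -0.0]
wrist_force: [0.2, -0.3, -1.3]
finger_gap: 0.0135
```

```bash
python3 - <<'E'
from h import *
st=env.get_state();w=snap("wrist","w19");print(st["tcp_pos"],st["qvel"].round(3),st["wrist_force"])
s=snap("scene");crop(s,170,190,140,110,5,"s19")
E
```

```text
[ 0.56825325 -0.01865927  0.08523704] [-0.004 -0.015  0.024 -0.    -0.    -0.001] [ 0.21846618 -0.33253187 -1.27586884]
```

View pics/w19.png

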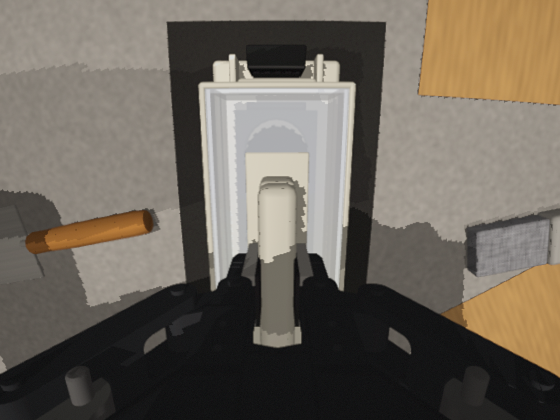

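View pics/s19.png

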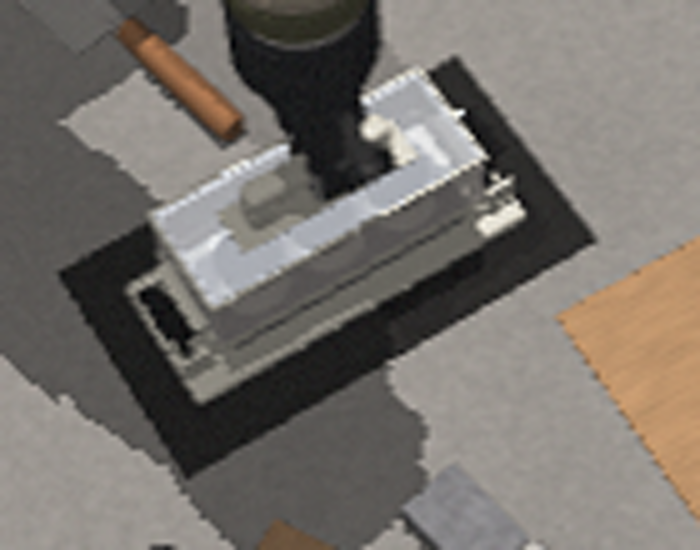

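Request:
move_arm(commands=[[[0,0,-0.15],[0,0,0],-1],[[0,0,-0.15],[0,0,0],-1],[[0,0,0],[0,0,0],-1],[[0,0,0],[0,0,0],-1]])

```text
clock: 21.3
tcp_pos: [0.5682, -0.0192, 0.0729]
orientation: [-0.0, 0.811, 0.585, -0.0]
wrist_force: [0.8, 1.1, -1.6]
finger_gap: 0.0135
```

Request:
move_arm(commands=[[[0,0,-0.03],[0,0,0],-1],[[0,0,-0.03],[0,0,0],-1],[[0,0,0],[0,0,0],-1]])

```text
clock: 21.6
tcp_pos: [0.5688, -0.0191, 0.071]
orientation: [0.0, 0.811, 0.586, 0.001]
wrist_force: [-0.0, 1.7, 1.3]
finger_gap: 0.0134
```

Request:
move_arm(commands=[[[0,0,-0.025],[0,0,0],-1],[[0,0,0],[0,0,0],-1]])

```text
clock: 21.8
tcp_pos: [0.5689, -0.0191, 0.0701]
orientation: [0.0, 0.811, 0.586, 0.001]
wrist_force: [0.9, 3.4, 3.4]
finger_gap: 0.0136
```

Request:
move_arm(commands=[[[-0.02,0.03,0],[0,0,0],-1],[[0,0,0],[0,0,0],-1]])

```text
clock: 22.0
tcp_pos: [0.5678, -0.0179, 0.0698]
orientation: [0.0, 0.811, 0.586, 0.0]
wrist_force: [1.9, 2.8, 1.2]
finger_gap: 0.0139
```

Request:
move_arm(commands=[[[0,0,-0.025],[0,0,0],-1],[[0,0,0],[0,0,0],-1]])

```text
clock: 22.2
tcp_pos: [0.5679, -0.0179, 0.0689]
orientation: [0.0, 0.811, 0.585, 0.0]
wrist_force: [1.7, 3.4, 4.0]
finger_gap: 0.0138
```

Request:
move_arm(commands=[[[0.005,0.015,-0.025],[0,0,0],-1],[[0,0,-0.025],[0,0,0],-1],[[0,0,0],[0,0,0],-1]])

```text
clock: 22.5
tcp_pos: [0.5685, -0.0174, 0.0676]
orientation: [0.001, 0.811, 0.585, 0.001]
wrist_force: [0.9, 4.4, 7.6]
finger_gap: 0.0134
```

Request:
move_arm(commands=[[[0,0,-0.025],[0,0,0],-1],[[0,0,0],[0,0,0],-1]])

```text
clock: 22.7
tcp_pos: [0.5687, -0.0171, 0.0668]
orientation: [0.0, 0.811, 0.586, 0.001]
wrist_force: [1.2, 5.4, 8.1]
finger_gap: 0.0137
```

```bash
python3 - <<'E'
from h import *
st=env.get_state();w=snap("wrist","w20");print(st["tcp_pos"],st["ft_torque"],st["wrist_force"])
s=snap("scene");crop(s,170,190,140,110,5,"s20")
E
```

```text
[ 0.5687093  -0.01705294  0.06681589] [ 0.60073213 -0.08610172 -0.08333803] [1.21255278 5.4451951  8.13806603]
```

View pics/w20.png

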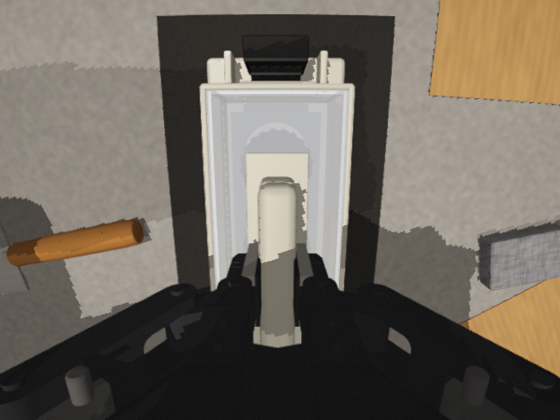

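View pics/s20.png

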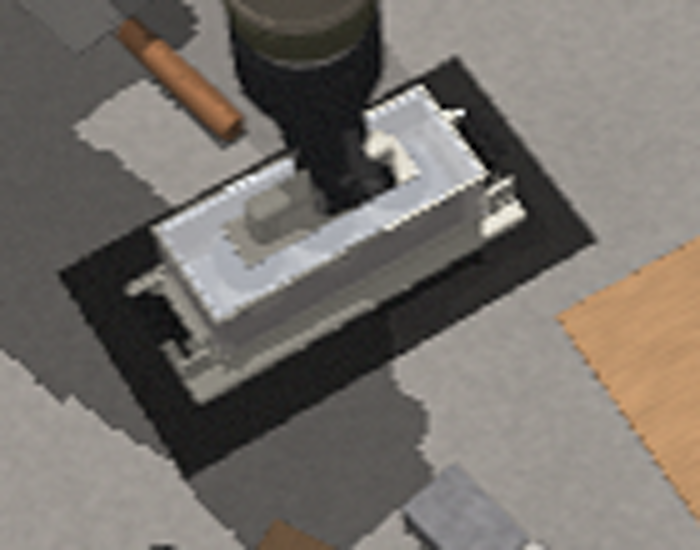

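Request:
move_arm(commands=[[[0.01,0.03,0],[0,0,0],-1],[[0,0,-0.025],[0,0,0],-1],[[0,0,0],[0,0,0],-1]])

```text
clock: 23.1
tcp_pos: [0.569, -0.016, 0.0655]
orientation: [0.001, 0.811, 0.586, 0.001]
wrist_force: [1.9, 5.8, 7.3]
finger_gap: 0.0136
```

Request:
move_arm(commands=[[[0,0,-0.025],[0,0,0],-1],[[0,0,0],[0,0,0],-1]])

```text
clock: 23.3
tcp_pos: [0.5669, -0.0166, 0.0626]
orientation: [-0.001, 0.811, 0.585, -0.001]
wrist_force: [-0.0, -1.1, -3.1]
finger_gap: 0.0136
```

Request:
move_arm(commands=[[[0,0,-0.025],[0,0,0],-1],[[0,0,0],[0,0,0],-1]])

```text
clock: 23.5
tcp_pos: [0.567, -0.0165, 0.0616]
orientation: [-0.001, 0.811, 0.585, -0.001]
wrist_force: [-0.3, 0.2, -2.7]
finger_gap: 0.0136
```

Request:
move_arm(commands=[[[0,0,-0.025],[0,0,0],-1],[[0,0,0],[0,0,0],-1]])

```text
clock: 23.7
tcp_pos: [0.5679, -0.0165, 0.0614]
orientation: [-0.0, 0.811, 0.585, -0.0]
wrist_force: [-0.6, 0.0, -2.9]
finger_gap: 0.0137
```

Request:
move_arm(commands=[[[0,0,-0.025],[0,0,0],-1],[[0,0,0],[0,0,0],-1]])

```text
clock: 23.9
tcp_pos: [0.5682, -0.0164, 0.0609]
orientation: [0.0, 0.811, 0.585, 0.0]
wrist_force: [-0.1, 0.1, 0.5]
finger_gap: 0.0137
```

Request:
move_arm(commands=[[[0,0,-0.02],[0,0,0],-1],[[0,0,0],[0,0,0],-1]])

```text
clock: 24.1
tcp_pos: [0.5683, -0.0164, 0.0609]
orientation: [0.0, 0.811, 0.585, 0.0]
wrist_force: [-2.8, -0.2, 5.6]
finger_gap: 0.0134
```

```bash
python3 - <<'E'
from h import *
st=env.get_state();w=snap("wrist","w21");print(st["tcp_pos"],st["ft_torque"],st["wrist_force"])
s=snap("scene");crop(s,170,190,140,110,5,"s21")
E
```

```text
[ 0.56826592 -0.01639513  0.06087017] [-0.00260323  0.58497537  0.00663962] [-2.78463462 -0.15730517  5.6497917 ]
```

View pics/w21.png

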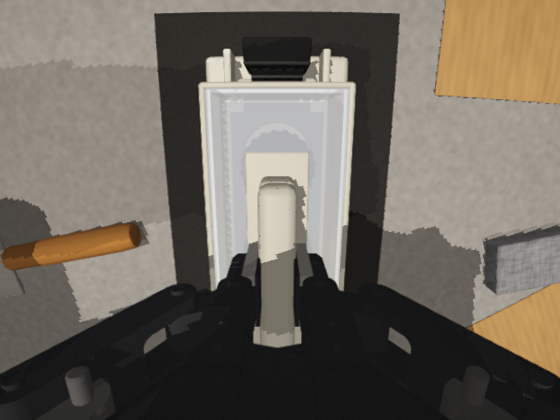

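View pics/s21.png

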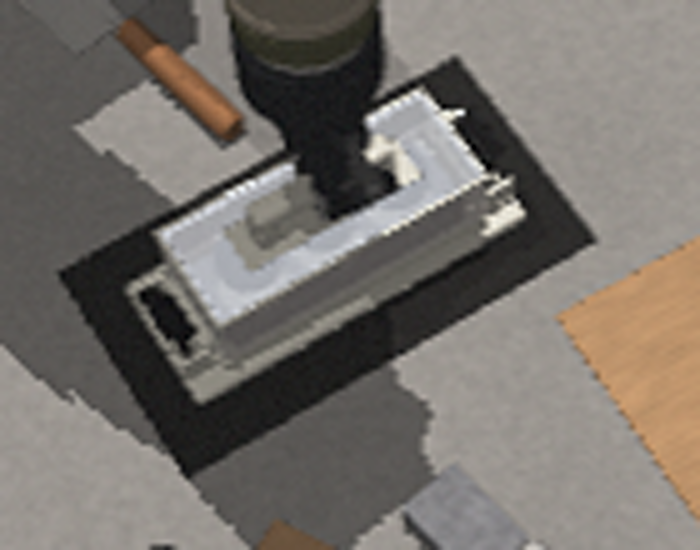

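Request:
move_arm(commands=[[[0,0,-0.015],[0,0,0],-1],[[0,0,0],[0,0,0],-1],[[0,0,0],[0,0,0],-1]])

```text
clock: 24.5
tcp_pos: [0.5683, -0.0164, 0.0609]
orientation: [0.001, 0.811, 0.585, 0.0]
wrist_force: [-4.2, 0.0, 9.5]
finger_gap: 0.0136
```

```bash
python3 - <<'E'
from h import *
st=env.get_state();w=snap("wrist");print(st["tcp_pos"],st["wrist_force"])
crop(w,190,0,180,120,4.4,"w22c")
c=np.array([.5675,-.0197]);a=np.radians(71.58);Y=np.array([np.cos(a),np.sin(a)]);X=np.array([Y[1],-Y[0]])
# where lies clip tongue: cast pixel rows along u=278 at z .044
for v in range(30,90,5):
    p=plane(w,278,v,.044); print(v,"y_case@.044",round(float((p[:2]-c)@Y)*1e3,1),"@.026",round(float((plane(w,278,v,.026)[:2]-c)@Y)*1e3,1))
E
```

```text
[ 0.56828513 -0.0164024   0.06085227] [-4.2499654   0.01633647  9.46543556]
30 y_case@.044 112.9 @.026 117.7
35 y_case@.044 110.6 @.026 115.2
40 y_case@.044 108.4 @.026 112.7
45 y_case@.044 106.1 @.026 110.1
50 y_case@.044 103.8 @.026 107.6
55 y_case@.044 101.4 @.026 105.0
60 y_case@.044 99.1 @.026 102.4
65 y_case@.044 96.8 @.026 99.8
70 y_case@.044 94.4 @.026 97.2
75 y_case@.044 92.1 @.026 94.6
80 y_case@.044 89.7 @.026 92.0
85 y_case@.044 87.3 @.026 89.3
```

View pics/w22c.png

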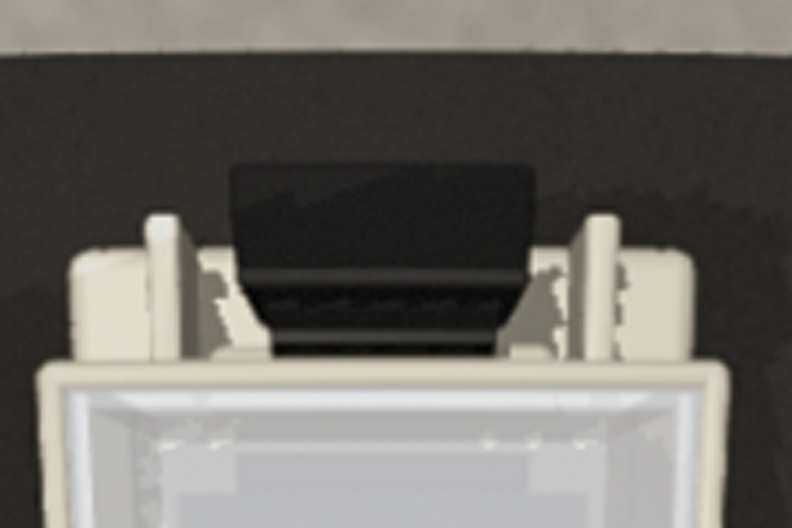

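```bash
python3 - <<'E'
from h import *
w=snap("wrist")
c=np.array([.5675,-.0197]);a=np.radians(71.58);Y=np.array([np.cos(a),np.sin(a)])
def at(tcp,q,pts):
    ww=dict(w); ww["T"]=T_wc("wrist",w,dict(orientation=np.array(q),tcp_pos=np.array(tcp)))
    for u,v in pts: print(u,v,"y@.044",round(float((plane(ww,u,v,.044)[:2]-c)@Y)*1e3,1))
print("now");st=env.get_state();at(st["tcp_pos"],st["orientation"],[(278,37.5),(278,61.5)])
q=[0,.8105,.5857,0]
for n,t in [("w14",[.5658,-.0211,.0882]),("w10",[.5807,.02598,.0304])]:
    print(n); at(t,q,[(279,40),(279,66)] if n=="w14" else [(281,131),(281,159)])
for n,b in [("w14",(190,10,180,120)),("w10",(190,90,180,120)),("w20",(190,0,180,120))]:
    im=cv2.imread(f"pics/{n}.png");x,y,ww_,h=b
    cv2.imwrite(f"pics/{n}clip.png",cv2.resize(im[y:y+h,x:x+ww_],None,fx=3,fy=3,interpolation=cv2.INTER_CUBIC))
ims=[cv2.imread(f"pics/{n}clip.png") for n in("w14","w10")]
cv2.imwrite("pics/clipcmp.png",np.vstack(ims)[:,:])
E
```

```text
now
278 37.5 y@.044 109.5
278 61.5 y@.044 98.4
w14
279 40 y@.044 109.7
279 66 y@.044 95.7
w10
281 131 y@.044 109.5
281 159 y@.044 97.7
```

View pics/clipcmp.png

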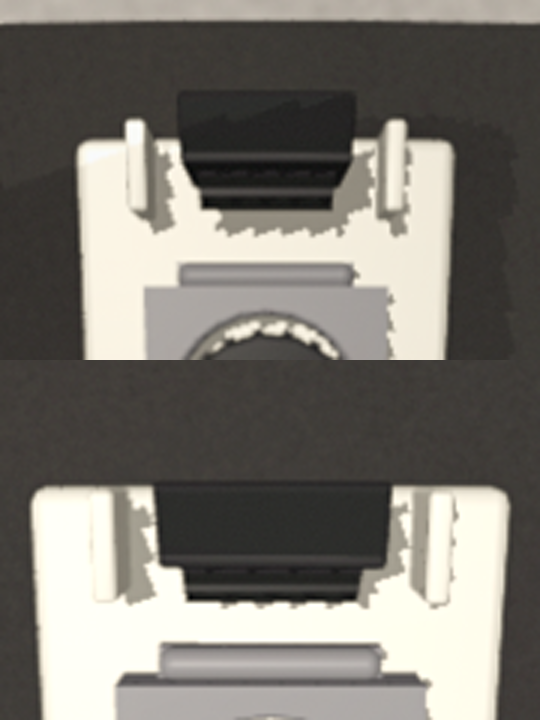

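Request:
move_arm(commands=[[[0,0,0],[0,0,0],-1],[[0,0,0],[0,0,0],-1],[[0,0,0],[0,0,0],-1],[[0,0,0],[0,0,0],-1],[[0,0,0],[0,0,0],-1]])

```text
clock: 25.1
tcp_pos: [0.5683, -0.0164, 0.0609]
orientation: [0.001, 0.811, 0.585, 0.0]
wrist_force: [-3.5, 0.5, 9.4]
finger_gap: 0.0134
```

```bash
python3 - <<'E'
from h import *
s=snap("scene","s23");st=env.get_state();print(st["tcp_pos"],st["wrist_force"],st["clock"])
E
```

```text
[ 0.56827119 -0.01642336  0.06085418] [-3.25151023 -0.34496803  8.46042553] 25.15
```

View pics/s23.png

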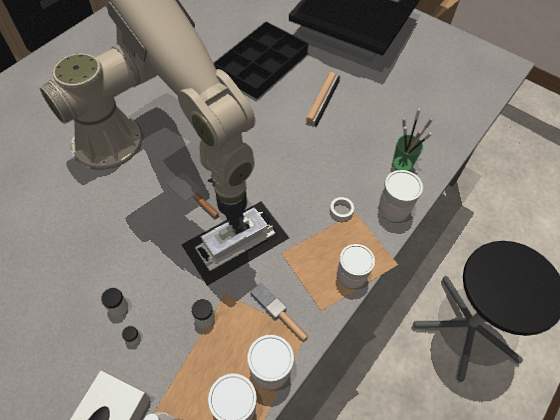

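The scene picture shows the cover home on the case at (235,235). The spare pot is still upright at (130,333), the jars are unmoved at (112,296) and (202,308), and everything else is in place. The push holds steady at about 9 N.

```bash
python3 - <<'E'
from h import *
print(job.hand_in())
st=env.get_state();print(st["tcp_pos"],st["wrist_force"])
E
```

```text
the job is handed in; nothing more can be done
None
the job is handed in; nothing more can be done
```

I put two small pots into sockets 2 and 1. I then set the cover on the case, pressed it through both clips until it dropped home, and handed the job in at about 25 s, still gripping and pressing.

**Last checks:**
- **Cover height:** the handle sits 10 mm above where it was gripped on the table, to about 0.1 mm, which is the home height.
- **Push:** steady at about 8.5–9.5 N at the wrist; the cover's own 2 N weight adds to the load on the case. A sideways force of about 3–4 N in x remains.
- **Clips:** the far (+y) clip is measured back at its rest position. I judged the near one only from the scene picture, where it looks sprung back.
- **Cover position:** about 1.7 mm off centre along the case's y by my estimate. That is slightly more than the 1.5 mm play, so there is probably some measuring error in it.
- **Everything else:** the spare pot and both jars are at their starting pixels in the scene picture, and the rest looks undisturbed. I saw three pots in the sockets before covering, but did not measure them again afterwards.

**What went wrong on the way:** the first grasp closed over a pot's cap, though the pot stayed in place. Touching the table showed that the real fingertips are about 25 mm higher than the stated tool point and tip length imply. I corrected all later heights for this. That touch gave a brief reading of about 43 N at the wrist, well under the 120 N wrist limit. It was the fingertips on the table; the 40 N limit is worded for the arm and the gripper's body, so I don't think it applies, but the reading was above that number.

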